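# Locate a tall column in the measuring fixture

### The job

Slide the tall aluminium column across the fixture plate, pushing it gently and only on its square foot so that it stays upright and its ground shaft is never touched, until the foot lies flat against the datum rail, then along the rail until it bears on the button of the end stop's screw. Then push the slide clamp up by its handle until its spring nose presses on the foot and is about half way in, and leave the column held there against rail and stop. Do not lift the column or disturb the other things lying about.

Things in the scene. Friction and masses are not known exactly. Their poses are not given: they have to be found in the camera images.
- plate: black fixture plate with a grid of holes, fixed on the granite table, 280 (x) x 360 (y) x 12 mm. Origin: centre of its underside; its top is at z = 0.012. In its own frame x points to the rail, y points along the rail to the end stop. All fixture parts below are bolted to it, square to these axes. Gently means: the column presses on rail and stop with less than 20 N.
- rail: aluminium datum rail bolted along the plate, 280 mm long along y, 22 mm thick, 24 mm high above the plate. Fixed. Origin: middle of the foot of its locating face, which looks to the plate's -x; at (75, -30, 12) mm in the plate's frame.
- stop: dark steel end stop block at the rail's +y end, 52 (x) x 24 (y) x 32 mm high. Origin: foot of the middle of its face looking to -y, at (47, 112, 12) mm in the plate's frame. A locked stop screw with a flat 16 mm button, 16 mm above the plate, sticks out of it to -y; the foot must meet the button. Its face stands 3 to 19 mm out from the block, set anew each time, not reported: feel for it.
- clamp (a joint): carriage of the slide clamp, m: 0 drawn right back, 0.060 at the end of its travel, moving along the plate's +x towards the rail. A stiff slide: about 10 N to move it, and it stays where it is left. With the column's foot flat against the rail the nose first touches it at 0.049.
- nose (a joint): spring nose of the clamp (a flat black 24 x 14 mm pad on the carriage's front end, centre 16 mm above the plate): how far it is pressed into the carriage, m: 0 free, 0.008 bottomed. Spring force 1.6 N as it starts to move, then 0.8 N more for each mm.
- clamp_handle (a point): middle of the black knob on the clamp's upright handle, which rides on the carriage: 16 mm post, 20 mm knob from 63 to 76 mm above the plate. This point is 70 mm above the plate, at (-125 + carriage travel, 69) mm in the plate's frame. The guide under it is 44 mm wide (y), 24 mm high; carriage and nose reach 97 mm further towards the rail.
- column: the workpiece: tall aluminium guide column standing on the plate, 210 mm high. Square foot 56 x 56 mm, 30 mm high; above it the ground round shaft, 34 mm across, with a 40 mm collar on the top 24 mm. 0.55 to 0.9 kg, centre of mass about 85 mm up. Origin: centre of the foot's underside; x and y along the foot's sides, z up. Sliding it takes 3 to 7 N.
- ring_gauge: steel ring gauge, 44 mm across, 16 mm high, lying behind the rail. A bystander. Origin: centre of its underside
- stub: short aluminium part: 38 mm square foot 20 mm high with a 26 mm round boss, 50 mm high in all, behind the rail (not the tall column). A bystander. Origin: centre of its underside
- jack: small steel screw jack, 34 mm across, 46 mm high, on the plate between column and clamp. A bystander. Origin: centre of its underside
- vee_block: steel vee block, 70 x 56 x 43 mm, on the granite. A bystander. Origin: centre of its underside
- cal_sphere: reference sphere on a stem, 64 mm foot, 107 mm high, on the granite. A bystander. Origin: centre of its underside
- pendant: white joystick pendant, 90 x 150 mm, 81 mm high at the stick, on the granite. A bystander. Origin: centre of its underside
- block_case: open wooden case of gauge blocks, 100 x 170 x 38 mm, on the granite. A bystander. Origin: centre of its underside
There are look-alikes about, which are no part of the job. There is more than one size of the column; the one meant has the size given above.

How it is judged:
On the way, in this order (a step that is already met when the one before it is completed fails the run):
1. the foot is pushed flat against the rail (contact force between column and rail above 1 N and x of column in the frame of plate between 0.045 and 0.049 m and (angle between the x axis of column and the x axis of plate, either way round below 0.04 rad or angle between the y axis of column and the x axis of plate, either way round below 0.04 rad)), for 0.2 s.
2. against the rail, the foot bears on the stop's button (contact force between column and stop above 1 N and x of column in the frame of plate between 0.045 and 0.049 m and (angle between the x axis of column and the x axis of plate, either way round below 0.04 rad or angle between the y axis of column and the x axis of plate, either way round below 0.04 rad)), for 0.2 s.
At the end, for the whole second after the job is handed in: The column stands upright (within 0.03 rad) and still, its foot flat (within 0.04 rad) against the rail (within 2 mm, pressed on it by the clamp) and within 1.5 mm of the stop's button; the clamp's nose bears on the foot, pressed in by 2 to 6.5 mm (all of step 1 and y of column in the frame of stop_screw above -0.0295 m and value of joint nose between 0.002 and 0.0065 m and contact force between nose_c1 and column above 1 N and angle between column's own z axis and vertical below 0.03 rad and linear speed of column below 0.01 m/s); the robot touches nothing.
It fails at once if the robot touches the column anywhere above its square foot (contact force between any of the arm, the fingers and column_c1 above 0.3 N or contact force between any of the arm, the fingers and column_c2 above 0.3 N).
It fails at once if the column leans by more than 0.12 rad (angle between column's own z axis and vertical above 0.12 rad).
It fails at once if the column is lifted off the plate (height (world z) of column above 0.018 m).
It fails at once if the column is rammed against rail or stop (over 20 N) (contact force between column and rail above 20 N or contact force between column and stop above 20 N).
It fails at once if a bystander is shifted by more than 15 mm (distance of any of ring_gauge, stub, jack, vee_block, cal_sphere, pendant, block_case from where it was at the start of the episode above 0.015 m).
It also fails if it takes over 72 s, if anything falls off the work surface, if the arm or the gripper's body presses on something with over 40 N, if the wrist force passes 120 N, or if a joint passes its speed limit or range.

### The arm

A 6-joint arm with a two-finger parallel gripper is mounted at the origin on the work surface. World frame = base frame: x ahead of the robot, y to its left, z up, the work surface at z = 0. Lengths are in m, angles in rad, forces in N, time in s.
With the tool pointing down it reaches from about 0.425 to 0.95 m from the base axis. Payload 3.5 kg.
Tool frame: the origin (TCP) lies on the centre line of the jaws, within the pads' length; the fingertips stand 25 mm ahead of it and the grasp point (between the pads) lies 6 mm ahead of it (ctrl.finger_overhang is the distance from the TCP to the fingertips, in m); z points along the fingers, y is the line along which they close (so a half turn about z gives the same grasp; the last joint's range is limited). The gripper opens to 85 mm and grips with 20 to 120 N. Pads are 22 mm wide; open, the fingers measure 114 mm over their backs; the gripper's body (76 mm by 85 mm) begins 54 mm behind the grasp point. The pads swing forward as they close: fully open they stand 13 mm farther back than shut.
Start: joints at [1.157, 0.286, 1.577, -0, 1.279, -0.15], TCP at [0.176, 0.652, 0.256] pointing down, gripper open.
Joint ranges: [-2.77, 2.77], [-0.9, 2.22], [0.21, 2.48], [-1.53, 4.67], [0.24, 2.81], [-2.84, 2.84]. Speed limits (rad/s): [2.79, 2.79, 3.14, 3.14, 3.14, 3.14].

### API

Orientations are given as a unit quaternion [x, y, z, w].
In Python, from plant import get_state, imaging, job, ctrl gives the robot as it stands.
- The arm moves only by the tool jog_arm, never from a script. Its argument "increments" is a list of rows, each an object of numbers: "dx", "dy", "dz": the shift along the world's x, y, z each as a share of 12 cm, from -1 to 1; "ax", "ay", "az": the turn, a rotation vector about the world's x, y, z each as a share of pi/2 rad, from -1 to 1; "gripper": the gripper command: -1 is shut, 1 is fully open, values between are in proportion. A call has 1 to 10 rows; each row is the pose to reach, as a shift and turn from the pose commanded when the call began; what a row does not reach only later rows make up. A row lasts 1/10 s, in which the tool goes at most 50 mm and 8.59 degrees, less where a joint would pass 70% of its speed; a pose out of reach is approached as far as the arm can. A call with a number of a shift or a turn outside -1 to 1 is refused whole. A call with a gripper value outside its range is refused whole. The fingers move at their own pace and stop on an object; "force" is the grip in N (left out, the last holds). Time passes only in rows, so rows that repeat a pose let the fingers close. It gives the time, the measured TCP pose, the force, the opening and the grip force at its end, in the units of the state.
- get_state(): the state, without advancing time (a new reading comes with each control period).
- imaging.read_camera(name): name is "side" or "top"; returns a dict with "frame" (384x512x3 uint8, blue, green, red), "depth" (384x512 float32, m along the optical axis (not along the pixel's ray), 0 where there is no reading), "camera_matrix" (3x3 intrinsics, pixels), "extrinsics" (4x4, takes a point from camera to world coordinates). Camera axes: x right, y up, looking along -z (the intrinsics and any distortion apply to the point x, -y, -z); pixel columns grow to the right and rows downward; lengths in m; the calibration is good to about 2 mm. A picture is of the moment at which its call begins.
- job.sign_off(): hands the job in; it is judged then, once.
The state is a dict: "time": time; "qpos": joint angles; "dq": joint speeds; "joint_efforts": joint torques, N m; "eef_pos": TCP position; "tcp_rot": TCP orientation; "contact_force": force on the tool from outside, world axes, zero at the start; "wrist_torque": the same for the moment, N m; "opening": opening from 0.0 (shut) to 1.0 (fully open); "finger_force": force on a finger pad.
Only numpy, scipy, OpenCV 4.12 (cv2) and the standard library are available. Lean on these libraries where they do the work, as an engineer would, in place of code of your own. Each camera call takes 0.05 s, during which the arm holds its last target. There are 200 camera calls.

## Working session

There is one attempt and no reset: what is moved stays moved. The work goes in short steps, Python scripts to look and compute and a tool call to move; the robot and the scene stay as the last step left them, time stands still between calls to the robot, and variables do not carry over. Pictures are saved under pics/ and viewed, at most 10 in all, crops included, and the job is handed in when it is done.

Besides the shell and the picture viewer there is one more tool, called after "Request:" as a command line: name --argument value ..., lists and objects as JSON in quotes. jog_arm: Moves the arm, as the interface text tells. Shift numbers are shares of 12 cm and turn numbers shares of pi/2 rad, none past 1 either way. Its arguments: {"type":"object","properties":{"increments":{"type":"array"},"force":{"type":"number"}},"required":["increments"]}

```bash
mkdir -p pics
cat > h.py <<'E'
import numpy as np, cv2
from plant import get_state, imaging, job, ctrl
def cam(n):
    d=imaging.read_camera(n); return d
def cloud(d):
    K=d['camera_matrix'];T=np.array(d['extrinsics']);z=d['depth']
    h,w=z.shape;v,u=np.mgrid[:h,:w]
    p=np.stack([(u-K[0][2])/K[0][0]*z,-(v-K[1][2])/K[1][1]*z,-z],-1)
    return p@T[:3,:3].T+T[:3,3]
E
python3 - <<'E'
from h import *
for n in('top','side'):
    d=cam(n);cv2.imwrite(f'pics/{n}0.png',d['frame']);np.savez(f'{n}0.npz',**d)
    print(n,d['camera_matrix'],np.round(d['extrinsics'],3).tolist(),d.keys())
s=get_state();print(s,ctrl.finger_overhang)
E
```

```text
top [[497.20308574   0.         259.04244301]
 [  0.         497.20308574 182.53335047]
 [  0.           0.           1.        ]] [[0.004, 0.981, -0.196, 0.199], [-1.0, 0.006, 0.014, 0.018], [0.015, 0.196, 0.98, 1.885], [0.0, 0.0, 0.0, 1.0]] dict_keys(['frame', 'depth', 'camera_matrix', 'extrinsics'])
side [[464.59527955   0.         256.18254669]
 [  0.         464.59527955 193.71382452]
 [  0.           0.           1.        ]] [[-0.987, 0.107, -0.122, 0.392], [-0.162, -0.631, 0.758, 0.998], [0.004, 0.768, 0.64, 0.944], [0.0, 0.0, 0.0, 1.0]] dict_keys(['frame', 'depth', 'camera_matrix', 'extrinsics'])
{'time': 0.1, 'qpos': array([ 1.15699397e+00,  2.87103433e-01,  1.57800549e+00,  3.50769871e-05,
        1.27862375e+00, -1.50009929e-01]), 'dq': array([ 0.00014644, -0.00208281, -0.00180844, -0.00074064,  0.0026784 ,
       -0.00121577]), 'joint_efforts': array([ 6.49450212e-04, -4.07294190e+01, -2.93698937e+01, -1.36807571e-04,
        3.40931030e-03, -5.89791416e-07]), 'eef_pos': array([0.17575523, 0.65116362, 0.25508148]), 'tcp_rot': array([ 1.31519072e-01,  9.91313063e-01, -1.02310083e-03, -3.13789447e-04]), 'contact_force': array([-0.29851203, -0.05055691,  0.04515403]), 'wrist_torque': array([ 0.01543647, -0.00223791, -0.03221243]), 'finger_force': 0.0, 'opening': 1.0009033384214374} 0.025
```

View pics/top0.png

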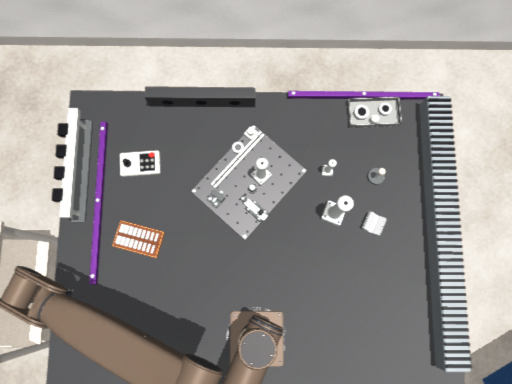

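View pics/side0.png

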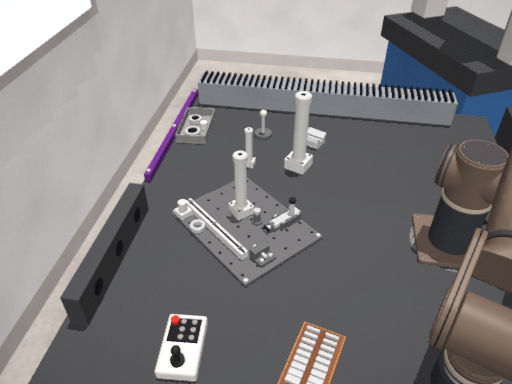

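Top: the fixture plate is at about (249,182), with a column on it at (261,170). There are three column candidates in the side view: on the plate (240,190), a larger one (300,130) and a smaller one (249,150). I'll check their heights and locate the plate.

Run:
```python
from h import *
S=dict(np.load('side0.npz'));T=dict(np.load('top0.npz'))
PS=cloud(S);PT=cloud(T)
for n,P,boxs in(('side',PS,[(225,145,258,218),(285,88,318,172),(240,124,260,168)]),('top',PT,[(250,155,275,185),(320,195,355,225),(318,158,340,178)])):
    for b in boxs:
        q=P[b[1]:b[3],b[0]:b[2]].reshape(-1,3); z=q[:,2]; zm=np.percentile(z,99.7)
        t=q[(z>zm-0.006)]; print(n,b,'top z',zm.round(4),'top centre',t.mean(0).round(4),'ext',np.ptp(t,axis=0).round(3),
          'foot top',[ (q[(z>a)&(z<a+.006)].mean(0).round(3).tolist(),int(((z>a)&(z<a+.006)).sum())) for a in (.026,.032,.038,.044)])
for n,P in(('side',PS),('top',PT)):
    z=P[...,2]; xy=P[...,:2]
    roi=(P[...,0]>.3)&(P[...,0]<.8)&(P[...,1]<.35)&(P[...,1]>-.25)
    m=(z>.008)&(z<.016)&roi
    mm=cv2.morphologyEx(m.astype(np.uint8),cv2.MORPH_OPEN,np.ones((3,3)))
    nl,l,st,_=cv2.connectedComponentsWithStats(mm);k=1+st[1:,4].argmax()
    q=xy[l==k].astype(np.float32)
    print(n,'plate',cv2.minAreaRect(q),len(q),np.median(z[l==k]))
    m=(z>.032)&(z<.040)&roi;print(' rail-h pts',m.sum())
    print('table z',np.median(z[(abs(z)<.01)]))
c=S['frame'][140:285,165:335];cv2.imwrite('pics/c1.png',cv2.resize(c,None,fx=4.6,fy=4.1,interpolation=cv2.INTER_CUBIC))
```

```text
side (225, 145, 258, 218) top z 0.2258 top centre [0.5921 0.0271 0.2501] ext [0.226 1.033 0.724] foot top [([0.601, -0.033, 0.029], 47), ([0.594, -0.016, 0.035], 46), ([0.597, -0.021, 0.042], 118), ([0.597, -0.025, 0.046], 94)]
side (285, 88, 318, 172) top z 0.9439 top centre [0.3924 0.9983 0.9439] ext [0. 0. 0.] foot top [([0.457, -0.412, 0.029], 96), ([0.446, -0.419, 0.035], 127), ([0.449, -0.354, 0.041], 198), ([0.464, -0.412, 0.046], 79)]
side (240, 124, 260, 168) top z 0.226 top centre [0.5858 0.0226 0.2475] ext [0.212 1.033 0.724] foot top [([0.617, -0.264, 0.03], 7), ([0.62, -0.259, 0.035], 4), ([0.618, -0.261, 0.041], 9), ([0.618, -0.262, 0.047], 9)]
top (250, 155, 275, 185) top z 1.8851 top centre [0.1994 0.0178 1.8851] ext [0. 0. 0.] foot top [([0.581, -0.022, 0.029], 4), ([0.593, -0.017, 0.036], 24), ([0.591, -0.017, 0.042], 50), ([0.59, -0.014, 0.047], 32)]
top (320, 195, 355, 225) top z 1.6496 top centre [0.1994 0.0178 1.8851] ext [0. 0. 0.] foot top [([0.455, -0.283, 0.029], 18), ([0.449, -0.282, 0.035], 50), ([0.447, -0.279, 0.041], 91), ([0.45, -0.282, 0.046], 49)]
top (318, 158, 340, 178) top z 1.8851 top centre [0.1994 0.0178 1.8851] ext [0. 0. 0.] foot top [([0.615, -0.266, 0.029], 11), ([0.625, -0.265, 0.034], 3), ([0.621, -0.267, 0.042], 2), ([0.617, -0.265, 0.046], 4)]
side plate ((0.5804402232170105, 0.03332056105136871), (0.281926691532135, 0.3623526096343994), 48.00666809082031) 3657 0.01314457532962876
 rail-h pts 1082
table z 0.0013947017915638127
top plate ((0.5236437916755676, -0.012035741470754147), (0.013389214873313904, 0.022664332762360573), 72.77518463134766) 21 0.010966078005630653
 rail-h pts 502
table z 0.0012331811930166303
```

View pics/c1.png

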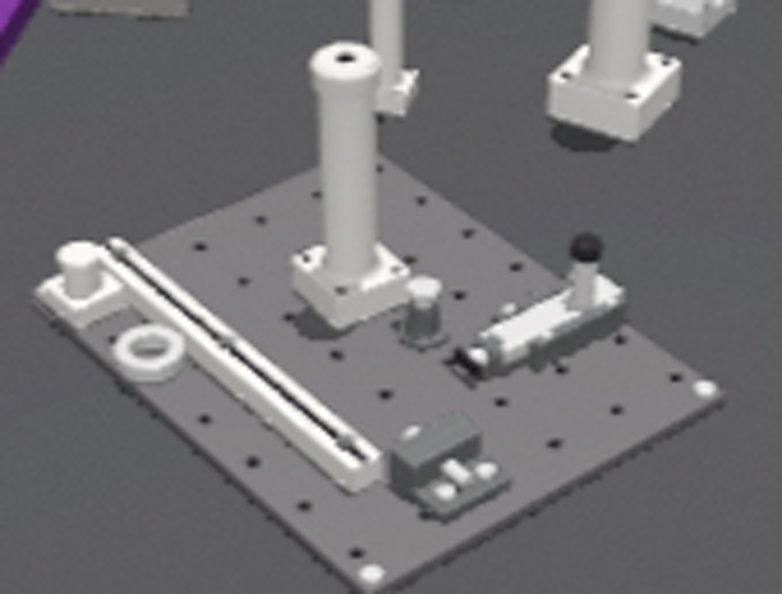

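The side crop shows the column at (345,280) in the crop, the only column standing on the plate. Its top is at z≈0.223, which matches 210 mm, so it is the one meant. The big and small columns stand on the granite. The jack is at (423,310), the clamp with its black knob at (585,250), the rail on the left and the stop at (440,460). Next are exact poses in the plate's frame.

```bash
cat >> h.py <<'E'
A=np.deg2rad(48.0);C=np.array([.5804,.0333])
def setplate(c,a):
    global A,C; A=a;C=np.array(c)
def R2(): return np.array([[np.cos(A),-np.sin(A)],[np.sin(A),np.cos(A)]])
def toP(P): q=P.copy(); q[...,:2]=(P[...,:2]-C)@R2(); return q
def toW(p): return R2()@np.array(p)+C
E
python3 - <<'E'
import h; from h import *
S=dict(np.load('side0.npz'));P=cloud(S);P[...,2]-=.0013
P0=toP(P);q=P0.reshape(-1,3)
q=q[(abs(q[:,0])<.16)&(abs(q[:,1])<.2)]
def sel(z0,z1,x0,x1,y0,y1):
    return q[(q[:,2]>z0)&(q[:,2]<z1)&(q[:,0]>x0)&(q[:,0]<x1)&(q[:,1]>y0)&(q[:,1]<y1)]
r=sel(.033,.039,.06,.11,-.18,.12)
print('rail rect(deg,ext)',cv2.minAreaRect(r[:,:2].astype(np.float32)),len(r))
f=sel(.038,.045,-.06,.07,-.12,.05)
print('foot pts',len(f),cv2.minAreaRect(f[:,:2].astype(np.float32)), f.mean(0))
t=sel(.217,.23,-.1,.1,-.2,.1);print('collar',cv2.minEnclosingCircle(t[:,:2].astype(np.float32)),t[:,2].mean())
for z in(.06,.1,.14,.18):
    s=sel(z,z+.02,-.06,.07,-.12,.05);print('shaft',z,s.mean(0).round(4),len(s))
k=sel(.07,.1,-.16,-.03,.02,.12);print('knob',cv2.minEnclosingCircle(k[:,:2].astype(np.float32)),k[:,2].max(),len(k))
j=sel(.05,.063,-.08,.04,-.05,.12);print('jack',cv2.minEnclosingCircle(j[:,:2].astype(np.float32)),len(j),j[:,:2].mean(0))
n=sel(.016,.04,-.14,.0,.04,.1);print('clamp x-range',np.percentile(n[:,0],[1,99]),'y',np.percentile(n[:,1],[1,99]))
s=sel(.038,.05,.0,.11,.09,.17);print('stop',cv2.minAreaRect(s[:,:2].astype(np.float32)),len(s))
# topdown height map 1mm/px*4
H=np.zeros((360,280),np.float32)
for x,y,z in q:
    i,jj=int((y+.18)*1000),int((x+.14)*1000)
    if 0<=i<360 and 0<=jj<280: H[i-1:i+2,jj-1:jj+2]=np.maximum(H[i-1:i+2,jj-1:jj+2],z)
im=cv2.applyColorMap(np.clip(H/.1*255,0,255).astype(np.uint8),cv2.COLORMAP_JET)
cv2.imwrite('pics/map.png',cv2.resize(im,None,fx=1.6,fy=1.6))
E
```

```text
rail rect(deg,ext) ((0.08940226584672928, -0.025859251618385315), (0.035091008991003036, 0.29149672389030457), 1.1927814483642578) 505
foot pts 166 ((-0.01835155114531517, -0.025440827012062073), (0.09848358482122421, 0.05880381911993027), 82.3558349609375) [-0.01559227 -0.03240315  0.04185788]
collar ((-0.022128025069832802, -0.045999038964509964), 0.021290767937898636) 0.22165286060299924
shaft 0.06 [-0.0143 -0.033   0.0699] 63
shaft 0.1 [-0.014  -0.0363  0.1098] 65
shaft 0.14 [-0.0139 -0.036   0.1498] 63
shaft 0.18 [-0.0139 -0.0368  0.1887] 66
knob ((-0.11879558116197586, 0.0653034895658493), 0.011037473566830158) 0.09090797748429533 48
jack ((-0.017354227602481842, -0.011040833778679371), 0.04039747267961502) 70 [-0.02118358 -0.0130878 ]
clamp x-range [-0.13746133 -0.02284309] y [0.04409412 0.0899196 ]
stop ((0.05759771913290024, 0.11943512409925461), (0.04022626578807831, 0.07919438928365707), 72.98667907714844) 163
```

View pics/map.png

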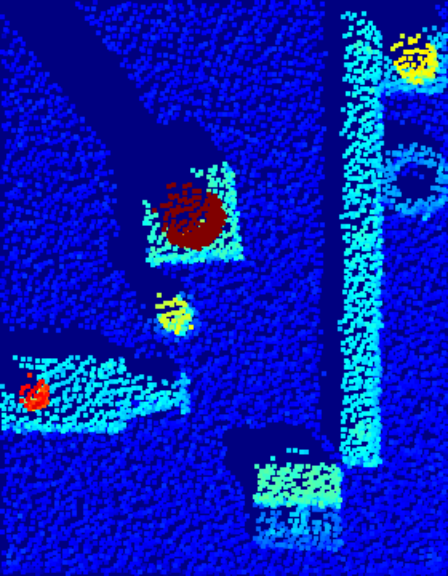

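Map (1.6 px/mm, plate x to the right, y down): the column foot is centred near plate (-21,-45) mm with about -7° yaw. The jack is at (-31,18), the knob at (-119,66) and the rail face at x≈74. My plan is to push with the fingers slightly open and the tool tilted 35°, so the gripper's body clears the shaft.

```bash
cat >> h.py <<'E'
from scipy.spatial.transform import Rotation as Ro
def pose(tipxy,tipz,az_push,tilt):   # tip in plate frame m, push azimuth in plate rad; tool y = push dir - 90deg (or +)
    ez=np.array([0,0,1.]);a=A+az_push;u=np.array([np.cos(a),np.sin(a),0])
    z=np.sin(tilt)*u-np.cos(tilt)*ez; y=np.array([np.sin(a),-np.cos(a),0]); x=np.cross(y,z)
    R=Ro.from_matrix(np.stack([x,y,z],1)); p=np.r_[toW(tipxy),tipz]-.025*z
    return p,R
def plan(p,R,s=None):
    s=s or get_state(); r=(R*Ro.from_quat(s['tcp_rot']).inv()).as_rotvec()
    print('p',p.round(4),'d share',((p-s['eef_pos'])/.12).round(3),'turn share',(r/(np.pi/2)).round(3),'deg',np.degrees(np.linalg.norm(r)).round(1))
E
python3 - <<'E'
from h import *
p,R=pose((-.080,-.045),.30,0,0); plan(p,R)
p,R=pose((-.080,-.045),.023,0,np.deg2rad(35)); plan(p,R)
p,R=pose((-.080,-.045),.30,0,np.deg2rad(35)); plan(p,R)
E
```

```text
p [ 0.5603 -0.0563  0.325 ] d share [ 3.205 -5.895  0.583] turn share [ 0.    -0.002 -1.299] deg 116.9
p [ 0.5507 -0.0669  0.0435] d share [ 3.125 -5.984 -1.763] turn share [ 0.444  0.13  -1.252] deg 120.1
p [ 0.5507 -0.0669  0.3205] d share [ 3.125 -5.984  0.545] turn share [ 0.444  0.13  -1.252] deg 120.1
```

Request:
jog_arm --increments '[{"dx": 0.4,"dy": -0.5,"dz": 0.5,"az": -0.1,"gripper": -0.7},{"dx": 0.8,"dy": -1,"dz": 0.5,"az": -0.25,"gripper": -0.7},{"dx": 0.8,"dy": -1,"dz": 0.5,"az": -0.25,"gripper": -0.7},{"dx": 0.8,"dy": -1,"dz": 0.5,"az": -0.25,"gripper": -0.7}]'

```text
$.increments[0]: bad value
```

Request:
jog_arm --increments '[{"dx": 0.8,"dy": -1,"dz": 0,"az": -0.25,"gripper": -0.7},{"dx": 0.8,"dy": -1,"dz": 0,"az": -0.25,"gripper": -0.7},{"dx": 0.8,"dy": -1,"dz": 0,"az": -0.25,"gripper": -0.7}]'

```text
$.increments[0]: bad value
```

Request:
jog_arm --increments '[{"dx": 0.7,"dy": -1,"dz": 0,"az": -0.25,"gripper": -0.7},{"dx": 0.7,"dy": -1,"dz": 0,"az": -0.25,"gripper": -0.7},{"dx": 0.7,"dy": -1,"dz": 0,"az": -0.25,"gripper": -0.7}]'

```text
$.increments[0]: bad value
```

Request:
jog_arm --increments '[{"dx": 0.4,"dy": -1,"dz": 0,"az": -0.25,"gripper": -0.7},{"dx": 0.4,"dy": -1,"dz": 0,"az": -0.25,"gripper": -0.7},{"dx": 0.4,"dy": -1,"dz": 0,"az": -0.25,"gripper": -0.7}]'

```text
$.increments[0]: bad value
```

Request:
jog_arm --increments '[{"dx": 0.2,"dy": -1,"dz": 0,"az": -0.25,"gripper": -0.7},{"dx": 0.2,"dy": -1,"dz": 0,"az": -0.25,"gripper": -0.7},{"dx": 0.2,"dy": -1,"dz": 0,"az": -0.25,"gripper": -0.7}]'

```text
$.increments[0]: bad value
```

Run:
```python
from h import *
s=get_state();print(s['time'],s['eef_pos'],s['qpos'],s['opening'])
p,R=pose((-.080,-.045),.28,0,np.deg2rad(35)); plan(p,R)
```

```text
0.1 [0.17575523 0.65116362 0.25508148] [ 1.15699397e+00  2.87103433e-01  1.57800549e+00  3.50769871e-05
  1.27862375e+00 -1.50009929e-01] 1.0009033384214374
p [ 0.5507 -0.0669  0.3005] d share [ 3.125 -5.984  0.378] turn share [ 0.444  0.13  -1.252] deg 120.1
```

Request:
jog_arm --increments '[{"dx": 0.4,"dy": -0.5,"dz": 0.5,"ax": 0,"ay": 0,"az": -0.1,"gripper": -0.7},{"dx": 0.8,"dy": -1,"dz": 0.5,"ax": 0,"ay": 0,"az": -0.25,"gripper": -0.7},{"dx": 0.8,"dy": -1,"dz": 0.5,"ax": 0,"ay": 0,"az": -0.25,"gripper": -0.7},{"dx": 0.8,"dy": -1,"dz": 0.5,"ax": 0,"ay": 0,"az": -0.25,"gripper": -0.7}]'

```text
time: 0.5
eef_pos: [0.2742, 0.5294, 0.3177]
tcp_rot: [0.324, 0.946, 0.001, 0.001]
contact_force: [0.5, -0.0, 0.1]
opening: 0.329
finger_force: 0.0
```

Request:
jog_arm --increments '[{"dx": 0.8,"dy": -1,"dz": 0,"ax": 0,"ay": 0,"az": -0.25,"gripper": -0.7},{"dx": 0.8,"dy": -1,"dz": 0,"ax": 0,"ay": 0,"az": -0.25,"gripper": -0.7},{"dx": 0.8,"dy": -1,"dz": 0,"ax": 0,"ay": 0,"az": -0.25,"gripper": -0.7}]'

```text
time: 0.8
eef_pos: [0.366, 0.4133, 0.3157]
tcp_rot: [0.502, 0.865, -0.0, -0.0]
contact_force: [0.1, 0.6, -0.1]
opening: 0.149
finger_force: 0.0
```

Request:
jog_arm --increments '[{"dx": 0.7,"dy": -1,"dz": 0,"ax": 0,"ay": 0,"az": -0.25,"gripper": -0.7},{"dx": 0.7,"dy": -1,"dz": 0,"ax": 0,"ay": 0,"az": -0.25,"gripper": -0.7},{"dx": 0.7,"dy": -1,"dz": 0,"ax": 0,"ay": 0,"az": -0.25,"gripper": -0.7}]'

```text
time: 1.1
eef_pos: [0.4502, 0.2929, 0.3157]
tcp_rot: [0.662, 0.75, -0.0, -0.0]
contact_force: [0.2, -1.0, -0.3]
opening: 0.145
finger_force: 0.0
```

Request:
jog_arm --increments '[{"dx": 0.4,"dy": -1,"dz": 0,"ax": 0,"ay": 0,"az": -0.25,"gripper": -0.7},{"dx": 0.4,"dy": -1,"dz": 0,"ax": 0,"ay": 0,"az": -0.25,"gripper": -0.7},{"dx": 0.4,"dy": -1,"dz": 0,"ax": 0,"ay": 0,"az": -0.25,"gripper": -0.7}]'

```text
time: 1.4
eef_pos: [0.4983, 0.1719, 0.3156]
tcp_rot: [0.796, 0.606, -0.001, -0.0]
contact_force: [0.4, 0.1, -0.1]
opening: 0.149
finger_force: 0.0
```

Request:
jog_arm --increments '[{"dx": 0.2,"dy": -1,"dz": 0,"ax": 0,"ay": 0,"az": -0.25,"gripper": -0.7},{"dx": 0.2,"dy": -1,"dz": 0,"ax": 0,"ay": 0,"az": -0.25,"gripper": -0.7},{"dx": 0.2,"dy": -1,"dz": 0,"ax": 0,"ay": 0,"az": -0.25,"gripper": -0.7}]'

```text
time: 1.7
eef_pos: [0.5219, 0.0515, 0.3155]
tcp_rot: [0.899, 0.438, -0.001, 0.0]
contact_force: [-0.1, 0.1, 0.7]
opening: 0.148
finger_force: 0.0
```

Run:
```python
from h import *
s=get_state();print(s['time'],s['eef_pos'],s['qpos'],s['opening'])
p,R=pose((-.080,-.045),.28,0,np.deg2rad(35)); plan(p,R)
```

```text
1.7 [0.52194459 0.05153792 0.31553795] [-9.48972795e-02 -9.07548019e-02  1.87541955e+00 -6.25583715e-04
  1.35792102e+00  5.68378058e-01] 0.14845327139423634
p [ 0.5507 -0.0669  0.3005] d share [ 0.24  -0.987 -0.125] turn share [ 0.298 -0.251 -0.043] deg 35.3
```

Request:
jog_arm --increments '[{"dx": 0.1,"dy": -0.4,"dz": 0,"ax": 0.06,"ay": -0.05,"az": -0.01,"gripper": -0.7},{"dx": 0.24,"dy": -0.8,"dz": -0.125,"ax": 0.13,"ay": -0.11,"az": -0.02,"gripper": -0.7},{"dx": 0.24,"dy": -0.987,"dz": -0.125,"ax": 0.2,"ay": -0.17,"az": -0.03,"gripper": -0.7},{"dx": 0.24,"dy": -0.987,"dz": -0.125,"ax": 0.26,"ay": -0.22,"az": -0.04,"gripper": -0.7},{"dx": 0.24,"dy": -0.987,"dz": -0.125,"ax": 0.298,"ay": -0.251,"az": -0.043,"gripper": -0.7},{"dx": 0.24,"dy": -0.987,"dz": -0.125,"ax": 0.298,"ay": -0.251,"az": -0.043,"gripper": -0.7}]'

```text
time: 2.3
eef_pos: [0.5493, -0.0648, 0.2991]
tcp_rot: [0.871, 0.389, 0.275, -0.122]
contact_force: [0.5, -0.0, -0.8]
opening: 0.151
finger_force: 0.0
```

Run:
```python
from h import *
s=get_state();print(s['time'],s['eef_pos'],s['qpos'],s['opening'])
p,R=pose((-.080,-.045),.023,0,np.deg2rad(35)); plan(p,R)
```

```text
2.3 [ 0.54933072 -0.06477029  0.29907899] [-0.5407576  -0.13174343  2.01702483  0.6473511   1.20579637 -0.0338809 ] 0.1507800720963331
p [ 0.5507 -0.0669  0.0435] d share [ 0.012 -0.018 -2.13 ] turn share [ 0.     0.001 -0.002] deg 0.2
```

Request:
jog_arm --increments '[{"dx": 0,"dy": 0,"dz": -0.4,"ax": 0,"ay": 0,"az": 0,"gripper": -0.7},{"dx": 0,"dy": -0.01,"dz": -0.8,"ax": 0,"ay": 0,"az": 0,"gripper": -0.7},{"dx": 0,"dy": -0.01,"dz": -1,"ax": 0,"ay": 0,"az": 0,"gripper": -0.7}]'

```text
time: 2.6
eef_pos: [0.5488, -0.0634, 0.177]
tcp_rot: [0.87, 0.391, 0.273, -0.123]
contact_force: [0.5, -0.2, 0.7]
opening: 0.152
finger_force: 0.0
```

Request:
jog_arm --increments '[{"dx": 0,"dy": 0,"dz": -0.4,"ax": 0,"ay": 0,"az": 0,"gripper": -0.7},{"dx": 0,"dy": 0,"dz": -0.75,"ax": 0,"ay": 0,"az": 0,"gripper": -0.7},{"dx": 0,"dy": 0,"dz": -0.75,"ax": 0,"ay": 0,"az": 0,"gripper": -0.7}]'

```text
time: 2.9
eef_pos: [0.5466, -0.0619, 0.0849]
tcp_rot: [0.871, 0.391, 0.271, -0.126]
contact_force: [0.7, 0.3, 0.1]
opening: 0.148
finger_force: 0.0
```

Run:
```python
from h import *
s=get_state();print(s['time'],s['eef_pos'])
p,R=pose((-.080,-.045),.023,0,np.deg2rad(35)); plan(p,R)
d=cam('side');c=d['frame'][130:280,165:335];cv2.imwrite('pics/c2.png',cv2.resize(c,None,fx=4.6,fy=4,interpolation=cv2.INTER_CUBIC))
```

```text
2.9 [ 0.54661096 -0.06192188  0.08487085]
p [ 0.5507 -0.0669  0.0435] d share [ 0.034 -0.042 -0.345] turn share [-0.002 -0.005 -0.005] deg 0.7
```

View pics/c2.png

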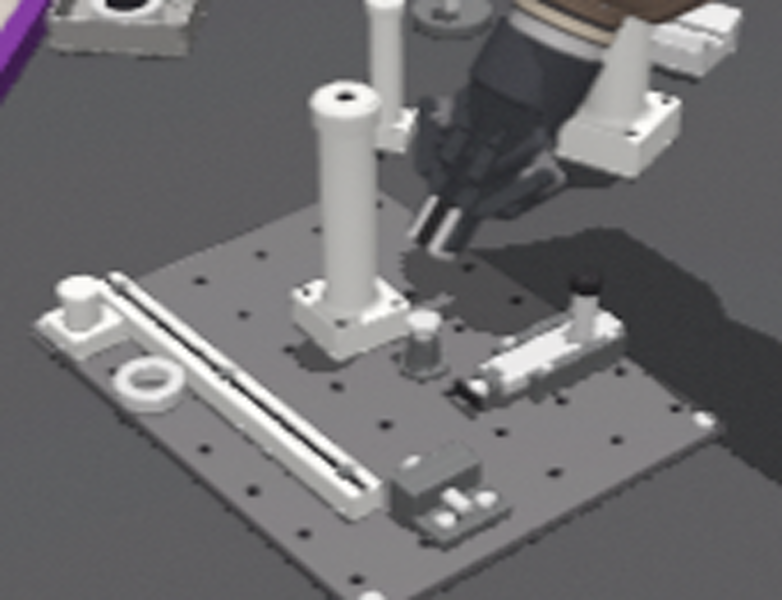

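The crop shows the gripper fingers at (435,230), standing off behind the foot's -x face with the body clear of the shaft and the jack untouched. Descending now.

Request:
jog_arm --increments '[{"dx": 0,"dy": 0,"dz": -0.15,"ax": 0,"ay": 0,"az": 0,"gripper": -0.7},{"dx": 0,"dy": 0,"dz": -0.31,"ax": 0,"ay": 0,"az": 0,"gripper": -0.7},{"dx": 0,"dy": 0,"dz": -0.31,"ax": 0,"ay": 0,"az": 0,"gripper": -0.7},{"dx": 0,"dy": 0,"dz": -0.31,"ax": 0,"ay": 0,"az": 0,"gripper": -0.7},{"dx": 0,"dy": 0,"dz": -0.31,"ax": 0,"ay": 0,"az": 0,"gripper": -0.7}]'

```text
time: 3.45
eef_pos: [0.552, -0.0657, 0.0567]
tcp_rot: [0.869, 0.392, 0.277, -0.12]
contact_force: [-0.0, 0.2, 0.4]
opening: 0.154
finger_force: 0.0
```

```bash
cat >> h.py <<'E'
def rep():
    s=get_state(); z=Ro.from_quat(s['tcp_rot']).as_matrix()[:,2]; t=s['eef_pos']+.025*z
    f=s['contact_force']; fp=R2().T@f[:2]
    print('t',s['time'],'tip plate mm',((t[:2]-C)@R2()*1e3).round(1),'z',(t[2]*1e3).round(1),'Fplate',fp.round(1),'Fz',f[2].round(1),'tilt',np.degrees(np.arccos(-z[2])).round(1),'open',round(s['opening'],3))
def colm(ret=False):
    "column & friends from the side cam, biased plate frame"
    P=cloud(cam('side'));P[...,2]-=.0013;q=toP(P).reshape(-1,3)
    q=q[(abs(q[:,0])<.14)&(abs(q[:,1])<.18)]
    t=q[(q[:,2]>.216)&(q[:,2]<.228)]
    t=t[np.linalg.norm(t[:,:2]-np.median(t[:,:2],0),axis=1)<.03]
    c,r=cv2.minEnclosingCircle(t[:,:2].astype(np.float32))
    f=q[(q[:,2]>.037)&(q[:,2]<.046)&(np.linalg.norm(q[:,:2]-np.array(c),axis=1)<.045)]
    print('collar',np.round(np.array(c)*1e3,1),'r',round(r*1e3,1),'foot rect',[np.round(v,4) for v in cv2.minAreaRect(f[:,:2].astype(np.float32))])
E
python3 - <<'E'
from h import *
rep();colm()
E
```

```text
t 3.45 tip plate mm [-78.2 -45.3] z 36.2 Fplate [0.1 0.2] Fz 0.4 tilt 35.1 open 0.154
collar [-21.3 -44.1] r 21.0 foot rect [array([-0.021 , -0.0452]), array([0.0561, 0.0583]), np.float64(85.0622)]
```

Request:
jog_arm --increments '[{"dx": 0,"dy": 0,"dz": -0.108,"ax": 0,"ay": 0,"az": 0,"gripper": -0.7},{"dx": 0,"dy": 0,"dz": -0.108,"ax": 0,"ay": 0,"az": 0,"gripper": -0.7},{"dx": 0.0335,"dy": 0.0371,"dz": -0.108,"ax": 0,"ay": 0,"az": 0,"gripper": -0.7},{"dx": 0.067,"dy": 0.0743,"dz": -0.108,"ax": 0,"ay": 0,"az": 0,"gripper": -0.7},{"dx": 0.0837,"dy": 0.0929,"dz": -0.108,"ax": 0,"ay": 0,"az": 0,"gripper": -0.7},{"dx": 0.1,"dy": 0.111,"dz": -0.108,"ax": 0,"ay": 0,"az": 0,"gripper": -0.7},{"dx": 0.117,"dy": 0.13,"dz": -0.108,"ax": 0,"ay": 0,"az": 0,"gripper": -0.7},{"dx": 0.134,"dy": 0.149,"dz": -0.108,"ax": 0,"ay": 0,"az": 0,"gripper": -0.7}]'

```text
time: 4.3
eef_pos: [0.5668, -0.0476, 0.0412]
tcp_rot: [0.87, 0.391, 0.276, -0.12]
contact_force: [-2.1, -3.3, -0.3]
opening: 0.153
finger_force: 1.7
```

Run:
```python
from h import *
rep();colm()
```

```text
t 4.3 tip plate mm [-54.9 -44.1] z 20.7 Fplate [-3.9 -0.6] Fz -0.3 tilt 35.0 open 0.153
collar [-19.  -44.2] r 20.7 foot rect [array([-0.0261, -0.0447]), array([0.0591, 0.0727]), np.float64(86.6867)]
```

Request:
jog_arm --increments '[{"dx": 0.0223,"dy": 0.0248,"dz": 0.012,"ax": 0,"ay": 0,"az": 0,"gripper": -0.7},{"dx": 0.0446,"dy": 0.0495,"dz": 0.012,"ax": 0,"ay": 0,"az": 0,"gripper": -0.7},{"dx": 0.0669,"dy": 0.0743,"dz": 0.012,"ax": 0,"ay": 0,"az": 0,"gripper": -0.7},{"dx": 0.0892,"dy": 0.099,"dz": 0.012,"ax": 0,"ay": 0,"az": 0,"gripper": -0.7},{"dx": 0.1115,"dy": 0.124,"dz": 0.012,"ax": 0,"ay": 0,"az": 0,"gripper": -0.7},{"dx": 0.1338,"dy": 0.1486,"dz": 0.012,"ax": 0,"ay": 0,"az": 0,"gripper": -0.7},{"dx": 0.156,"dy": 0.1734,"dz": 0.012,"ax": 0,"ay": 0,"az": 0,"gripper": -0.7},{"dx": 0.1784,"dy": 0.198,"dz": 0.012,"ax": 0,"ay": 0,"az": 0,"gripper": -0.7},{"dx": 0.2,"dy": 0.223,"dz": 0.012,"ax": 0,"ay": 0,"az": 0,"gripper": -0.7},{"dx": 0.223,"dy": 0.2477,"dz": 0.012,"ax": 0,"ay": 0,"az": 0,"gripper": -0.7}]'

```text
time: 5.35
eef_pos: [0.5934, -0.0171, 0.0425]
tcp_rot: [0.87, 0.391, 0.276, -0.121]
contact_force: [-1.2, -1.3, -1.2]
opening: 0.149
finger_force: 1.1
```

Run:
```python
from h import *
rep();colm()
```

```text
t 5.35 tip plate mm [-14.4 -43.4] z 22.0 Fplate [-1.7  0. ] Fz -1.2 tilt 35.1 open 0.149
collar [ 21.1 -43.8] r 20.5 foot rect [array([ 0.0146, -0.0433]), array([0.0594, 0.0715]), np.float64(86.1827)]
```

Request:
jog_arm --increments '[{"dx": 0.0167,"dy": 0.0186,"dz": 0,"ax": 0,"ay": 0,"az": 0,"gripper": -0.7},{"dx": 0.0335,"dy": 0.0371,"dz": 0,"ax": 0,"ay": 0,"az": 0,"gripper": -0.7},{"dx": 0.05,"dy": 0.0557,"dz": 0,"ax": 0,"ay": 0,"az": 0,"gripper": -0.7},{"dx": 0.067,"dy": 0.0743,"dz": 0,"ax": 0,"ay": 0,"az": 0,"gripper": -0.7},{"dx": 0.0837,"dy": 0.0929,"dz": 0,"ax": 0,"ay": 0,"az": 0,"gripper": -0.7},{"dx": 0.1,"dy": 0.1115,"dz": 0,"ax": 0,"ay": 0,"az": 0,"gripper": -0.7},{"dx": 0.106,"dy": 0.118,"dz": 0,"ax": 0,"ay": 0,"az": 0,"gripper": -0.7}]'

```text
time: 6.1
eef_pos: [0.6062, -0.0031, 0.0426]
tcp_rot: [0.87, 0.391, 0.276, -0.121]
contact_force: [-2.5, -1.5, 0.5]
opening: 0.151
finger_force: 1.5
```

Run:
```python
from h import *
rep();colm()
```

```text
t 6.1 tip plate mm [  4.6 -43.6] z 22.2 Fplate [-2.8  0.8] Fz 0.5 tilt 35.1 open 0.151
collar [ 40.8 -42.8] r 20.5 foot rect [array([ 0.0397, -0.0444]), array([0.0589, 0.0861]), np.float64(87.2832)]
```

Request:
jog_arm --increments '[{"dx": 0.0045,"dy": 0.005,"dz": 0,"ax": 0,"ay": 0,"az": 0,"gripper": -0.7},{"dx": 0.009,"dy": 0.01,"dz": 0,"ax": 0,"ay": 0,"az": 0,"gripper": -0.7},{"dx": 0.0134,"dy": 0.0149,"dz": 0,"ax": 0,"ay": 0,"az": 0,"gripper": -0.7},{"dx": 0.0179,"dy": 0.0198,"dz": 0,"ax": 0,"ay": 0,"az": 0,"gripper": -0.7}]'

```text
time: 6.55
eef_pos: [0.6082, -0.001, 0.0427]
tcp_rot: [0.87, 0.391, 0.276, -0.121]
contact_force: [-2.2, -2.0, -0.1]
opening: 0.149
finger_force: 1.5
```

Run:
```python
from h import *
rep()
```

```text
t 6.55 tip plate mm [  7.5 -43.7] z 22.2 Fplate [-3.   0.3] Fz -0.1 tilt 35.1 open 0.149
```

Request:
jog_arm --increments '[{"dx": 0.0034,"dy": 0.0037,"dz": 0,"ax": 0,"ay": 0,"az": 0,"gripper": -0.7},{"dx": 0.0067,"dy": 0.0074,"dz": 0,"ax": 0,"ay": 0,"az": 0,"gripper": -0.7},{"dx": 0.0067,"dy": 0.0074,"dz": 0,"ax": 0,"ay": 0,"az": 0,"gripper": -0.7}]'

```text
time: 6.85
eef_pos: [0.6091, -0.0001, 0.0426]
tcp_rot: [0.87, 0.391, 0.276, -0.121]
contact_force: [-1.3, -2.4, 0.1]
opening: 0.152
finger_force: 1.2
```

Request:
jog_arm --increments '[{"dx": 0.0034,"dy": 0.0037,"dz": 0,"ax": 0,"ay": 0,"az": 0,"gripper": -0.7},{"dx": 0.0034,"dy": 0.0037,"dz": 0,"ax": 0,"ay": 0,"az": 0,"gripper": -0.7}]'

```text
time: 7.05
eef_pos: [0.6095, 0.0003, 0.0427]
tcp_rot: [0.87, 0.391, 0.276, -0.121]
contact_force: [-0.9, -2.1, 1.1]
opening: 0.153
finger_force: 1.3
```

Request:
jog_arm --increments '[{"dx": 0.0034,"dy": 0.0037,"dz": 0,"ax": 0,"ay": 0,"az": 0,"gripper": -0.7},{"dx": 0.0034,"dy": 0.0037,"dz": 0,"ax": 0,"ay": 0,"az": 0,"gripper": -0.7}]'

```text
time: 7.25
eef_pos: [0.6099, 0.0008, 0.0426]
tcp_rot: [0.87, 0.391, 0.276, -0.121]
contact_force: [-2.2, -1.5, 0.1]
opening: 0.148
finger_force: 1.3
```

Request:
jog_arm --increments '[{"dx": 0.0034,"dy": 0.0037,"dz": 0,"ax": 0,"ay": 0,"az": 0,"gripper": -0.7},{"dx": 0.0034,"dy": 0.0037,"dz": 0,"ax": 0,"ay": 0,"az": 0,"gripper": -0.7}]'

```text
time: 7.45
eef_pos: [0.6103, 0.0013, 0.0426]
tcp_rot: [0.87, 0.391, 0.276, -0.121]
contact_force: [-1.4, -2.4, 0.2]
opening: 0.148
finger_force: 1.4
```

Request:
jog_arm --increments '[{"dx": 0.0034,"dy": 0.0037,"dz": 0,"ax": 0,"ay": 0,"az": 0,"gripper": -0.7},{"dx": 0.0034,"dy": 0.0037,"dz": 0,"ax": 0,"ay": 0,"az": 0,"gripper": -0.7}]'

```text
time: 7.65
eef_pos: [0.6107, 0.0017, 0.0426]
tcp_rot: [0.87, 0.391, 0.276, -0.121]
contact_force: [-1.9, -1.8, 0.1]
opening: 0.151
finger_force: 1.4
```

Request:
jog_arm --increments '[{"dx": 0.0034,"dy": 0.0037,"dz": 0,"ax": 0,"ay": 0,"az": 0,"gripper": -0.7},{"dx": 0.0034,"dy": 0.0037,"dz": 0,"ax": 0,"ay": 0,"az": 0,"gripper": -0.7}]'

```text
time: 7.85
eef_pos: [0.611, 0.0021, 0.0426]
tcp_rot: [0.87, 0.391, 0.276, -0.121]
contact_force: [-2.0, -2.2, 0.9]
opening: 0.149
finger_force: 1.8
```

Run:
```python
from h import *
rep();colm()
```

```text
t 7.85 tip plate mm [ 11.7 -43.7] z 22.2 Fplate [-2.9  0. ] Fz 0.9 tilt 35.1 open 0.149
collar [ 48.2 -41.3] r 20.5 foot rect [array([ 0.0485, -0.0451]), array([0.0848, 0.0609]), np.float64(2.0836)]
```

Request:
jog_arm --increments '[{"dx": 0.0028,"dy": 0.0031,"dz": 0,"ax": 0,"ay": 0,"az": 0,"gripper": -0.7},{"dx": 0.0056,"dy": 0.0062,"dz": 0,"ax": 0,"ay": 0,"az": 0,"gripper": -0.7},{"dx": 0.0056,"dy": 0.0062,"dz": 0,"ax": 0,"ay": 0,"az": 0,"gripper": -0.7}]'

```text
time: 8.2
eef_pos: [0.6114, 0.0021, 0.0426]
tcp_rot: [0.87, 0.391, 0.275, -0.121]
contact_force: [-6.5, -6.6, 2.7]
opening: 0.15
finger_force: 4.3
```

Request:
jog_arm --increments '[{"dx": 0.0028,"dy": 0.0031,"dz": 0,"ax": 0,"ay": 0,"az": 0,"gripper": -0.7},{"dx": 0.0028,"dy": 0.0031,"dz": 0,"ax": 0,"ay": 0,"az": 0,"gripper": -0.7}]'

```text
time: 8.4
eef_pos: [0.6115, 0.0022, 0.0426]
tcp_rot: [0.87, 0.391, 0.275, -0.12]
contact_force: [-8.7, -7.7, 4.5]
opening: 0.147
finger_force: 5.8
```

Request:
jog_arm --increments '[{"dx": 0.0028,"dy": 0.0031,"dz": 0,"ax": 0,"ay": 0,"az": 0,"gripper": -0.7},{"dx": 0.0028,"dy": 0.0031,"dz": 0,"ax": 0,"ay": 0,"az": 0,"gripper": -0.7}]'

```text
time: 8.6
eef_pos: [0.6115, 0.0022, 0.0426]
tcp_rot: [0.87, 0.392, 0.275, -0.12]
contact_force: [-10.9, -10.2, 6.3]
opening: 0.152
finger_force: 7.4
```

Firm rail contact, about 13 N. I'll back off and go round to the foot's -y face.

Request:
jog_arm --increments '[{"dx": -0.056,"dy": -0.062,"dz": 0,"ax": 0,"ay": 0,"az": 0,"gripper": -0.7},{"dx": -0.2,"dy": -0.223,"dz": 0,"ax": 0,"ay": 0,"az": 0,"gripper": -0.7},{"dx": -0.39,"dy": -0.433,"dz": 0.3,"ax": 0,"ay": 0,"az": 0,"gripper": -0.7},{"dx": -0.39,"dy": -0.433,"dz": 0.7,"ax": 0,"ay": 0,"az": 0,"gripper": -0.7},{"dx": -0.39,"dy": -0.433,"dz": 0.7,"ax": 0,"ay": 0,"az": 0,"gripper": -0.7}]'

```text
time: 9.1
eef_pos: [0.5694, -0.0506, 0.134]
tcp_rot: [0.869, 0.391, 0.281, -0.117]
contact_force: [0.9, -1.4, 0.4]
opening: 0.151
finger_force: 0.0
```

Run:
```python
from h import *
rep();colm()
for t in((-.05,-.12),(.046,-.105)):
    p,R=pose(t,.12,np.pi/2,np.deg2rad(35)); plan(p,R)
print(get_state()['qpos'])
```

```text
t 9.1 tip plate mm [-55.2 -48.3] z 113.7 Fplate [-0.4 -1.6] Fz 0.4 tilt 35.4 open 0.151
collar [ 46.9 -43.2] r 21.2 foot rect [array([ 0.0549, -0.0442]), array([0.0597, 0.073 ]), np.float64(89.2117)]
p [ 0.6468 -0.0937  0.1405] d share [ 0.656 -0.367  0.078] turn share [-0.004  0.009  0.997] deg 89.8
p [ 0.6999 -0.0124  0.1405] d share [1.099 0.311 0.078] turn share [-0.004  0.009  0.997] deg 89.8
[-0.49534606  0.11424777  2.11402316  0.7859739   0.91110151 -0.26763264]
```

Request:
jog_arm --increments '[{"dx": 0.2,"dy": -0.2,"dz": 0.3,"ax": 0,"ay": 0,"az": 0.09,"gripper": -0.7},{"dx": 0.4,"dy": -0.37,"dz": 0.3,"ax": 0,"ay": 0,"az": 0.18,"gripper": -0.7},{"dx": 0.5,"dy": -0.37,"dz": 0.3,"ax": 0,"ay": 0,"az": 0.27,"gripper": -0.7},{"dx": 0.6,"dy": -0.37,"dz": 0.3,"ax": 0,"ay": 0,"az": 0.36,"gripper": -0.7},{"dx": 0.65,"dy": -0.37,"dz": 0.3,"ax": 0,"ay": 0,"az": 0.45,"gripper": -0.7},{"dx": 0.65,"dy": -0.37,"dz": 0.3,"ax": 0,"ay": 0,"az": 0.54,"gripper": -0.7},{"dx": 0.65,"dy": -0.37,"dz": 0.3,"ax": 0,"ay": 0,"az": 0.63,"gripper": -0.7},{"dx": 0.65,"dy": -0.37,"dz": 0.3,"ax": 0,"ay": 0,"az": 0.72,"gripper": -0.7},{"dx": 0.65,"dy": -0.37,"dz": 0.3,"ax": 0,"ay": 0,"az": 0.81,"gripper": -0.7},{"dx": 0.65,"dy": -0.37,"dz": 0.3,"ax": 0,"ay": 0,"az": 0.9,"gripper": -0.7}]'

```text
time: 10.15
eef_pos: [0.6432, -0.092, 0.1606]
tcp_rot: [0.405, 0.863, 0.131, -0.273]
contact_force: [-0.2, -1.2, 0.9]
opening: 0.149
finger_force: 0.0
```

Run:
```python
from h import *
rep()
p,R=pose((.045,-.110),.12,np.pi/2,np.deg2rad(35)); plan(p,R)
print(get_state()['qpos'])
```

```text
t 10.15 tip plate mm [ -48.9 -116.2] z 140.2 Fplate [-1.1 -0.7] Fz 0.9 tilt 35.3 open 0.149
p [ 0.7029 -0.0165  0.1405] d share [ 0.498  0.629 -0.167] turn share [-0.004 -0.     0.093] deg 8.3
[-0.39402442  0.56791027  1.45787802  0.27724037  1.66981944 -1.13910964]
```

Request:
jog_arm --increments '[{"dx": 0.25,"dy": 0.315,"dz": 0,"ax": 0,"ay": 0,"az": 0.09,"gripper": -0.7},{"dx": 0.498,"dy": 0.629,"dz": -0.1,"ax": -0.004,"ay": 0,"az": 0.093,"gripper": -0.7},{"dx": 0.498,"dy": 0.629,"dz": -0.4,"ax": -0.004,"ay": 0,"az": 0.093,"gripper": -0.7},{"dx": 0.498,"dy": 0.629,"dz": -0.7,"ax": -0.004,"ay": 0,"az": 0.093,"gripper": -0.7},{"dx": 0.498,"dy": 0.629,"dz": -0.7,"ax": -0.004,"ay": 0,"az": 0.093,"gripper": -0.7},{"dx": 0.498,"dy": 0.629,"dz": -0.7,"ax": -0.004,"ay": 0,"az": 0.093,"gripper": -0.7}]'

```text
time: 10.75
eef_pos: [0.7021, -0.0164, 0.0767]
tcp_rot: [0.344, 0.889, 0.108, -0.281]
contact_force: [0.2, -0.4, 0.2]
opening: 0.146
finger_force: 0.0
```

Run:
```python
from h import *
rep();colm()
p,R=pose((.045,-.102),.0235,np.pi/2,np.deg2rad(35)); plan(p,R)
d=cam('side');c=d['frame'][130:280,165:335];cv2.imwrite('pics/c3.png',cv2.resize(c,None,fx=4.6,fy=4,interpolation=cv2.INTER_CUBIC))
```

```text
t 10.75 tip plate mm [  44.6 -109.4] z 56.2 Fplate [-0.2 -0.5] Fz 0.2 tilt 35.1 open 0.146
collar [ 47.2 -42.4] r 20.7 foot rect [array([ 0.0544, -0.0449]), array([0.0729, 0.0634]), np.float64(6.2608)]
p [ 0.697  -0.0111  0.044 ] d share [-0.055  0.05  -0.293] turn share [0.    0.002 0.004] deg 0.4
```

View pics/c3.png

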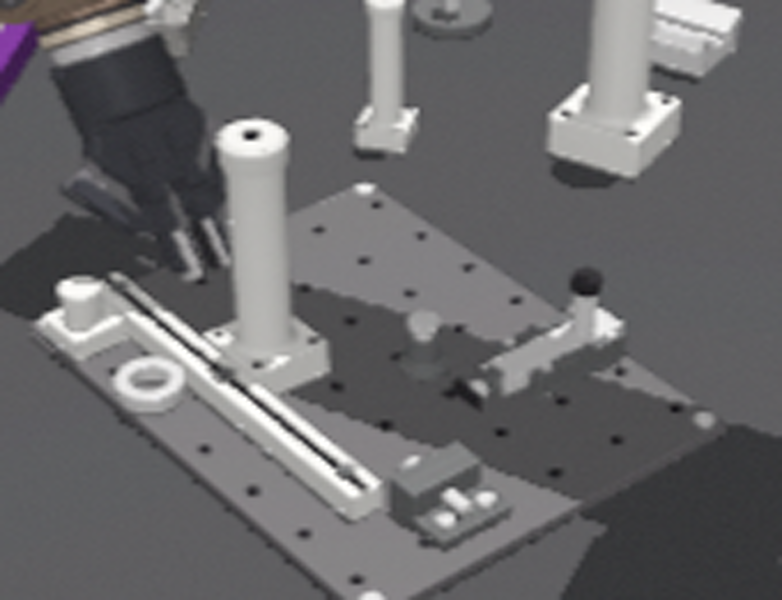

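The crop shows the column's foot flat on the rail at (270,350), with the gripper fingers behind its -y face at (200,255). The jack and stub are undisturbed. Lowering now.

Request:
jog_arm --increments '[{"dx": -0.06,"dy": 0.03,"dz": -0.1,"ax": 0,"ay": 0,"az": 0.004,"gripper": -0.7},{"dx": -0.095,"dy": 0.065,"dz": -0.2,"ax": 0,"ay": 0,"az": 0.004,"gripper": -0.7},{"dx": -0.095,"dy": 0.065,"dz": -0.29,"ax": 0,"ay": 0,"az": 0.004,"gripper": -0.7},{"dx": -0.095,"dy": 0.065,"dz": -0.29,"ax": 0,"ay": 0,"az": 0.004,"gripper": -0.7},{"dx": -0.095,"dy": 0.065,"dz": -0.29,"ax": 0,"ay": 0,"az": 0.004,"gripper": -0.7}]'

```text
time: 11.35
eef_pos: [0.6915, -0.0094, 0.0431]
tcp_rot: [0.342, 0.891, 0.107, -0.28]
contact_force: [-0.0, -0.6, 0.4]
opening: 0.148
finger_force: 0.0
```

Run:
```python
from h import *
rep()
p,R=pose((.043,-.082),.0235,np.pi/2,np.deg2rad(35)); plan(p,R)
```

```text
t 11.35 tip plate mm [ 42.6 -96.8] z 22.6 Fplate [-0.5 -0.4] Fz 0.4 tilt 34.9 open 0.148
p [0.6808 0.0008 0.044 ] d share [-0.09   0.085  0.007] turn share [ 0.001  0.001 -0.   ] deg 0.1
```

Request:
jog_arm --increments '[{"dx": -0.037,"dy": 0.0335,"dz": 0.005,"ax": 0,"ay": 0,"az": 0,"gripper": -0.7},{"dx": -0.074,"dy": 0.067,"dz": 0.005,"ax": 0,"ay": 0,"az": 0,"gripper": -0.7},{"dx": -0.093,"dy": 0.0837,"dz": 0.005,"ax": 0,"ay": 0,"az": 0,"gripper": -0.7},{"dx": -0.111,"dy": 0.1,"dz": 0.005,"ax": 0,"ay": 0,"az": 0,"gripper": -0.7},{"dx": -0.13,"dy": 0.117,"dz": 0.005,"ax": 0,"ay": 0,"az": 0,"gripper": -0.7},{"dx": -0.149,"dy": 0.134,"dz": 0.005,"ax": 0,"ay": 0,"az": 0,"gripper": -0.7},{"dx": -0.173,"dy": 0.156,"dz": 0.005,"ax": 0,"ay": 0,"az": 0,"gripper": -0.7},{"dx": -0.198,"dy": 0.178,"dz": 0.005,"ax": 0,"ay": 0,"az": 0,"gripper": -0.7},{"dx": -0.223,"dy": 0.2,"dz": 0.005,"ax": 0,"ay": 0,"az": 0,"gripper": -0.7},{"dx": -0.248,"dy": 0.223,"dz": 0.005,"ax": 0,"ay": 0,"az": 0,"gripper": -0.7}]'

```text
time: 12.35
eef_pos: [0.6622, 0.0173, 0.0447]
tcp_rot: [0.342, 0.891, 0.107, -0.279]
contact_force: [2.6, -3.8, 2.4]
opening: 0.151
finger_force: 2.3
```

Run:
```python
from h import *
rep();colm()
```

```text
t 12.35 tip plate mm [ 42.8 -57.3] z 24.2 Fplate [-1.1 -4.5] Fz 2.4 tilt 34.8 open 0.151
collar [ 47.7 -18.1] r 20.6 foot rect [array([ 0.054, -0.027]), array([0.0694, 0.0722]), np.float64(89.2159)]
```

Request:
jog_arm --increments '[{"dx": -0.0248,"dy": 0.0223,"dz": -0.008,"ax": 0,"ay": 0,"az": 0,"gripper": -0.7},{"dx": -0.0495,"dy": 0.0446,"dz": -0.008,"ax": 0,"ay": 0,"az": 0,"gripper": -0.7},{"dx": -0.0743,"dy": 0.0669,"dz": -0.008,"ax": 0,"ay": 0,"az": 0,"gripper": -0.7},{"dx": -0.099,"dy": 0.0892,"dz": -0.008,"ax": 0,"ay": 0,"az": 0,"gripper": -0.7},{"dx": -0.124,"dy": 0.1115,"dz": -0.008,"ax": 0,"ay": 0,"az": 0,"gripper": -0.7},{"dx": -0.1486,"dy": 0.1338,"dz": -0.008,"ax": 0,"ay": 0,"az": 0,"gripper": -0.7},{"dx": -0.1734,"dy": 0.156,"dz": -0.008,"ax": 0,"ay": 0,"az": 0,"gripper": -0.7},{"dx": -0.198,"dy": 0.1784,"dz": -0.008,"ax": 0,"ay": 0,"az": 0,"gripper": -0.7},{"dx": -0.223,"dy": 0.2,"dz": -0.008,"ax": 0,"ay": 0,"az": 0,"gripper": -0.7},{"dx": -0.2477,"dy": 0.223,"dz": -0.008,"ax": 0,"ay": 0,"az": 0,"gripper": -0.7}]'

```text
time: 13.4
eef_pos: [0.633, 0.0435, 0.0443]
tcp_rot: [0.342, 0.891, 0.107, -0.278]
contact_force: [3.1, -6.0, 3.3]
opening: 0.154
finger_force: 3.0
```

Run:
```python
from h import *
rep();colm()
```

```text
t 13.4 tip plate mm [ 42.8 -18.1] z 23.8 Fplate [-2.4 -6.4] Fz 3.3 tilt 34.7 open 0.154
collar [48.7 18.9] r 20.1 foot rect [array([0.0559, 0.0127]), array([0.0759, 0.074 ]), np.float64(4.1765)]
```

Request:
jog_arm --increments '[{"dx": -0.0186,"dy": 0.0167,"dz": -0.005,"ax": 0,"ay": 0,"az": 0,"gripper": -0.7},{"dx": -0.0371,"dy": 0.0335,"dz": -0.005,"ax": 0,"ay": 0,"az": 0,"gripper": -0.7},{"dx": -0.0557,"dy": 0.05,"dz": -0.005,"ax": 0,"ay": 0,"az": 0,"gripper": -0.7},{"dx": -0.0743,"dy": 0.067,"dz": -0.005,"ax": 0,"ay": 0,"az": 0,"gripper": -0.7},{"dx": -0.0929,"dy": 0.0837,"dz": -0.005,"ax": 0,"ay": 0,"az": 0,"gripper": -0.7},{"dx": -0.1115,"dy": 0.1,"dz": -0.005,"ax": 0,"ay": 0,"az": 0,"gripper": -0.7},{"dx": -0.13,"dy": 0.117,"dz": -0.005,"ax": 0,"ay": 0,"az": 0,"gripper": -0.7},{"dx": -0.1486,"dy": 0.134,"dz": -0.005,"ax": 0,"ay": 0,"az": 0,"gripper": -0.7},{"dx": -0.167,"dy": 0.151,"dz": -0.005,"ax": 0,"ay": 0,"az": 0,"gripper": -0.7},{"dx": -0.1857,"dy": 0.167,"dz": -0.005,"ax": 0,"ay": 0,"az": 0,"gripper": -0.7}]'

```text
time: 14.45
eef_pos: [0.611, 0.0633, 0.0438]
tcp_rot: [0.342, 0.891, 0.107, -0.278]
contact_force: [3.3, -5.8, 3.8]
opening: 0.148
finger_force: 3.1
```

Run:
```python
from h import *
rep();colm()
```

```text
t 14.45 tip plate mm [42.7 11.6] z 23.2 Fplate [-2.1 -6.3] Fz 3.8 tilt 34.7 open 0.148
collar [48.1 47. ] r 19.2 foot rect [array([0.0545, 0.0413]), array([0.0727, 0.0717]), np.float64(2.817)]
```

Request:
jog_arm --increments '[{"dx": -0.0074,"dy": 0.0067,"dz": 0,"ax": 0,"ay": 0,"az": 0,"gripper": -0.7},{"dx": -0.0149,"dy": 0.0134,"dz": 0,"ax": 0,"ay": 0,"az": 0,"gripper": -0.7},{"dx": -0.0223,"dy": 0.02,"dz": 0,"ax": 0,"ay": 0,"az": 0,"gripper": -0.7},{"dx": -0.0297,"dy": 0.0268,"dz": 0,"ax": 0,"ay": 0,"az": 0,"gripper": -0.7},{"dx": -0.0371,"dy": 0.0335,"dz": 0,"ax": 0,"ay": 0,"az": 0,"gripper": -0.7},{"dx": -0.0433,"dy": 0.039,"dz": 0,"ax": 0,"ay": 0,"az": 0,"gripper": -0.7},{"dx": -0.0495,"dy": 0.0446,"dz": 0,"ax": 0,"ay": 0,"az": 0,"gripper": -0.7},{"dx": -0.0545,"dy": 0.049,"dz": 0,"ax": 0,"ay": 0,"az": 0,"gripper": -0.7}]'

```text
time: 15.3
eef_pos: [0.6044, 0.0692, 0.0437]
tcp_rot: [0.342, 0.891, 0.107, -0.278]
contact_force: [3.3, -6.2, 3.7]
opening: 0.151
finger_force: 3.1
```

Request:
jog_arm --increments '[{"dx": -0.0043,"dy": 0.0039,"dz": 0,"ax": 0,"ay": 0,"az": 0,"gripper": -0.7},{"dx": -0.0087,"dy": 0.0078,"dz": 0,"ax": 0,"ay": 0,"az": 0,"gripper": -0.7},{"dx": -0.0087,"dy": 0.0078,"dz": 0,"ax": 0,"ay": 0,"az": 0,"gripper": -0.7}]'

```text
time: 15.6
eef_pos: [0.6033, 0.0702, 0.0436]
tcp_rot: [0.342, 0.891, 0.107, -0.278]
contact_force: [3.0, -5.1, 3.3]
opening: 0.151
finger_force: 2.9
```

Request:
jog_arm --increments '[{"dx": -0.0043,"dy": 0.0039,"dz": 0,"ax": 0,"ay": 0,"az": 0,"gripper": -0.7},{"dx": -0.0087,"dy": 0.0078,"dz": 0,"ax": 0,"ay": 0,"az": 0,"gripper": -0.7},{"dx": -0.0087,"dy": 0.0078,"dz": 0,"ax": 0,"ay": 0,"az": 0,"gripper": -0.7}]'

```text
time: 15.9
eef_pos: [0.6022, 0.0711, 0.0436]
tcp_rot: [0.342, 0.891, 0.107, -0.278]
contact_force: [2.5, -6.6, 3.2]
opening: 0.147
finger_force: 2.9
```

Run:
```python
from h import *
rep();colm()
```

```text
t 15.9 tip plate mm [42.7 23.3] z 23.1 Fplate [-3.2 -6.3] Fz 3.2 tilt 34.7 open 0.147
collar [47.8 59.8] r 20.0 foot rect [array([0.0547, 0.0526]), array([0.0736, 0.0723]), np.float64(3.0704)]
```

Request:
jog_arm --increments '[{"dx": -0.0037,"dy": 0.0034,"dz": 0,"ax": 0,"ay": 0,"az": 0,"gripper": -0.7},{"dx": -0.0074,"dy": 0.0067,"dz": 0,"ax": 0,"ay": 0,"az": 0,"gripper": -0.7}]'

```text
time: 16.15
eef_pos: [0.6014, 0.0718, 0.0436]
tcp_rot: [0.342, 0.891, 0.107, -0.278]
contact_force: [2.5, -6.1, 3.7]
opening: 0.153
finger_force: 3.1
```

Request:
jog_arm --increments '[{"dx": -0.0037,"dy": 0.0034,"dz": 0,"ax": 0,"ay": 0,"az": 0,"gripper": -0.7},{"dx": -0.0074,"dy": 0.0067,"dz": 0,"ax": 0,"ay": 0,"az": 0,"gripper": -0.7}]'

```text
time: 16.35
eef_pos: [0.6005, 0.0726, 0.0436]
tcp_rot: [0.342, 0.891, 0.107, -0.278]
contact_force: [3.1, -5.7, 4.0]
opening: 0.147
finger_force: 3.1
```

Request:
jog_arm --increments '[{"dx": -0.0037,"dy": 0.0034,"dz": 0,"ax": 0,"ay": 0,"az": 0,"gripper": -0.7},{"dx": -0.0074,"dy": 0.0067,"dz": 0,"ax": 0,"ay": 0,"az": 0,"gripper": -0.7}]'

```text
time: 16.55
eef_pos: [0.5997, 0.0734, 0.0437]
tcp_rot: [0.342, 0.891, 0.107, -0.278]
contact_force: [3.9, -6.5, 3.9]
opening: 0.15
finger_force: 3.1
```

Request:
jog_arm --increments '[{"dx": -0.0037,"dy": 0.0034,"dz": 0,"ax": 0,"ay": 0,"az": 0,"gripper": -0.7},{"dx": -0.0074,"dy": 0.0067,"dz": 0,"ax": 0,"ay": 0,"az": 0,"gripper": -0.7}]'

```text
time: 16.75
eef_pos: [0.5988, 0.0742, 0.0437]
tcp_rot: [0.342, 0.891, 0.107, -0.278]
contact_force: [2.9, -6.2, 3.4]
opening: 0.151
finger_force: 3.1
```

Request:
jog_arm --increments '[{"dx": -0.0037,"dy": 0.0034,"dz": 0,"ax": 0,"ay": 0,"az": 0,"gripper": -0.7},{"dx": -0.0074,"dy": 0.0067,"dz": 0,"ax": 0,"ay": 0,"az": 0,"gripper": -0.7}]'

```text
time: 16.95
eef_pos: [0.5979, 0.075, 0.0436]
tcp_rot: [0.342, 0.891, 0.107, -0.278]
contact_force: [3.2, -6.1, 3.9]
opening: 0.149
finger_force: 3.2
```

Request:
jog_arm --increments '[{"dx": -0.0037,"dy": 0.0034,"dz": 0,"ax": 0,"ay": 0,"az": 0,"gripper": -0.7},{"dx": -0.0074,"dy": 0.0067,"dz": 0,"ax": 0,"ay": 0,"az": 0,"gripper": -0.7}]'

```text
time: 17.15
eef_pos: [0.597, 0.0758, 0.0436]
tcp_rot: [0.342, 0.891, 0.107, -0.278]
contact_force: [3.5, -6.5, 3.5]
opening: 0.15
finger_force: 3.2
```

Request:
jog_arm --increments '[{"dx": -0.0037,"dy": 0.0034,"dz": 0,"ax": 0,"ay": 0,"az": 0,"gripper": -0.7},{"dx": -0.0074,"dy": 0.0067,"dz": 0,"ax": 0,"ay": 0,"az": 0,"gripper": -0.7}]'

```text
time: 17.35
eef_pos: [0.5961, 0.0766, 0.0437]
tcp_rot: [0.342, 0.891, 0.107, -0.278]
contact_force: [2.6, -5.6, 4.4]
opening: 0.15
finger_force: 3.2
```

Request:
jog_arm --increments '[{"dx": -0.0037,"dy": 0.0034,"dz": 0,"ax": 0,"ay": 0,"az": 0,"gripper": -0.7},{"dx": -0.0074,"dy": 0.0067,"dz": 0,"ax": 0,"ay": 0,"az": 0,"gripper": -0.7}]'

```text
time: 17.55
eef_pos: [0.5952, 0.0773, 0.0437]
tcp_rot: [0.342, 0.891, 0.107, -0.278]
contact_force: [2.7, -5.5, 4.1]
opening: 0.154
finger_force: 3.2
```

Run:
```python
from h import *
rep();colm()
```

```text
t 17.55 tip plate mm [42.6 32.7] z 23.1 Fplate [-2.3 -5.7] Fz 4.1 tilt 34.7 open 0.154
collar [47.9 67.1] r 20.2 foot rect [array([0.0549, 0.0704]), array([0.0734, 0.0872]), np.float64(24.9695)]
```

Request:
jog_arm --increments '[{"dx": -0.0037,"dy": 0.0034,"dz": 0,"ax": 0,"ay": 0,"az": 0,"gripper": -0.7},{"dx": -0.0074,"dy": 0.0067,"dz": 0,"ax": 0,"ay": 0,"az": 0,"gripper": -0.7}]'

```text
time: 17.8
eef_pos: [0.5943, 0.0781, 0.0436]
tcp_rot: [0.342, 0.891, 0.107, -0.278]
contact_force: [2.3, -5.9, 3.7]
opening: 0.152
finger_force: 3.2
```

Request:
jog_arm --increments '[{"dx": -0.0037,"dy": 0.0034,"dz": 0,"ax": 0,"ay": 0,"az": 0,"gripper": -0.7},{"dx": -0.0074,"dy": 0.0067,"dz": 0,"ax": 0,"ay": 0,"az": 0,"gripper": -0.7}]'

```text
time: 18.0
eef_pos: [0.5934, 0.0789, 0.0436]
tcp_rot: [0.342, 0.891, 0.107, -0.278]
contact_force: [3.0, -7.1, 4.2]
opening: 0.153
finger_force: 3.2
```

Request:
jog_arm --increments '[{"dx": -0.0037,"dy": 0.0034,"dz": 0,"ax": 0,"ay": 0,"az": 0,"gripper": -0.7},{"dx": -0.0074,"dy": 0.0067,"dz": 0,"ax": 0,"ay": 0,"az": 0,"gripper": -0.7}]'

```text
time: 18.2
eef_pos: [0.5925, 0.0797, 0.0436]
tcp_rot: [0.342, 0.891, 0.107, -0.278]
contact_force: [3.0, -6.8, 3.8]
opening: 0.151
finger_force: 3.2
```

Request:
jog_arm --increments '[{"dx": -0.0037,"dy": 0.0034,"dz": 0,"ax": 0,"ay": 0,"az": 0,"gripper": -0.7},{"dx": -0.0074,"dy": 0.0067,"dz": 0,"ax": 0,"ay": 0,"az": 0,"gripper": -0.7}]'

```text
time: 18.4
eef_pos: [0.5917, 0.0805, 0.0436]
tcp_rot: [0.342, 0.891, 0.107, -0.278]
contact_force: [2.5, -7.3, 4.8]
opening: 0.155
finger_force: 3.3
```

Request:
jog_arm --increments '[{"dx": -0.0037,"dy": 0.0034,"dz": 0,"ax": 0,"ay": 0,"az": 0,"gripper": -0.7},{"dx": -0.0074,"dy": 0.0067,"dz": 0,"ax": 0,"ay": 0,"az": 0,"gripper": -0.7}]'

```text
time: 18.6
eef_pos: [0.5914, 0.0807, 0.0437]
tcp_rot: [0.342, 0.892, 0.107, -0.277]
contact_force: [3.5, -8.2, 3.9]
opening: 0.143
finger_force: 4.6
```

Request:
jog_arm --increments '[{"dx": -0.0037,"dy": 0.0034,"dz": 0,"ax": 0,"ay": 0,"az": 0,"gripper": -0.7},{"dx": -0.0074,"dy": 0.0067,"dz": 0,"ax": 0,"ay": 0,"az": 0,"gripper": -0.7}]'

```text
time: 18.8
eef_pos: [0.5913, 0.0808, 0.0438]
tcp_rot: [0.342, 0.892, 0.106, -0.276]
contact_force: [6.0, -10.4, 3.1]
opening: 0.152
finger_force: 5.7
```

The stop is felt. Holding it there with a touch more.

Request:
jog_arm --increments '[{"dx": -0.0025,"dy": 0.0022,"dz": 0,"ax": 0,"ay": 0,"az": 0,"gripper": -0.7},{"dx": -0.0025,"dy": 0.0022,"dz": 0,"ax": 0,"ay": 0,"az": 0,"gripper": -0.7},{"dx": -0.0025,"dy": 0.0022,"dz": 0,"ax": 0,"ay": 0,"az": 0,"gripper": -0.7}]'

```text
time: 19.1
eef_pos: [0.5913, 0.0808, 0.0438]
tcp_rot: [0.342, 0.892, 0.106, -0.275]
contact_force: [6.7, -8.8, 4.1]
opening: 0.151
finger_force: 5.6
```

Run:
```python
from h import *
rep();colm()
```

```text
t 19.1 tip plate mm [42.6 37.8] z 23.2 Fplate [ -2.1 -10.9] Fz 4.1 tilt 34.3 open 0.151
collar [47.1 73.3] r 20.0 foot rect [array([0.0554, 0.0765]), array([0.0699, 0.0893]), np.float64(22.3427)]
```

Stop contact held, with about 5 N on the button above the sliding force. I'll retreat and go to the clamp knob in the same tilt, pushing it with the side of the closed fingers.

Request:
jog_arm --increments '[{"dx": 0.0125,"dy": -0.011,"dz": 0,"ax": 0,"ay": 0,"az": 0,"gripper": -0.7},{"dx": 0.124,"dy": -0.112,"dz": 0,"ax": 0,"ay": 0,"az": 0,"gripper": -0.7},{"dx": 0.371,"dy": -0.335,"dz": 0.1,"ax": 0,"ay": 0,"az": 0,"gripper": -0.7},{"dx": 0.371,"dy": -0.335,"dz": 0.5,"ax": 0,"ay": 0,"az": 0,"gripper": -1},{"dx": 0.371,"dy": -0.335,"dz": 0.95,"ax": 0,"ay": 0,"az": 0,"gripper": -1},{"dx": 0.371,"dy": -0.335,"dz": 0.95,"ax": 0,"ay": 0,"az": 0,"gripper": -1}]'

```text
time: 19.75
eef_pos: [0.6361, 0.0437, 0.1635]
tcp_rot: [0.341, 0.892, 0.109, -0.275]
contact_force: [0.6, -0.6, 0.7]
opening: -0.003
finger_force: 0.0
```

Run:
```python
from h import *
rep();colm();print(get_state()['qpos'])
for t,z in(((-.155,-.02),.14),((-.155,.074),.14),((-.155,.074),.068)):
    p,R=pose(t,z,np.pi/2,np.deg2rad(35)); plan(p,R)
```

```text
t 19.75 tip plate mm [ 45.2 -20.2] z 142.9 Fplate [-0.1 -0.9] Fz 0.7 tilt 34.5 open -0.003
collar [ 49.  -64.7] r 28.4 foot rect [array([ 0.0849, -0.0672]), array([0.0589, 0.0166]), np.float64(89.7586)]
[-0.19604811  0.5251261   1.51548394  0.29846058  1.6309032  -1.09991712]
p [ 0.5022 -0.1049  0.1605] d share [-1.107 -1.239 -0.007] turn share [ 0.001  0.006 -0.001] deg 0.5
p [ 0.4323 -0.042   0.1605] d share [-1.689 -0.715 -0.007] turn share [ 0.001  0.006 -0.001] deg 0.5
p [ 0.4323 -0.042   0.0885] d share [-1.689 -0.715 -0.607] turn share [ 0.001  0.006 -0.001] deg 0.5
```

Request:
jog_arm --increments '[{"dx": -0.3,"dy": -0.2,"dz": 0,"ax": 0,"ay": 0,"az": 0,"gripper": -1},{"dx": -0.6,"dy": -0.35,"dz": 0,"ax": 0,"ay": 0,"az": 0,"gripper": -1},{"dx": -0.9,"dy": -0.5,"dz": 0,"ax": 0,"ay": 0,"az": 0,"gripper": -1},{"dx": -1,"dy": -0.55,"dz": 0,"ax": 0,"ay": 0,"az": 0,"gripper": -1},{"dx": -1,"dy": -0.55,"dz": 0,"ax": 0,"ay": 0,"az": 0,"gripper": -1}]'

```text
time: 20.3
eef_pos: [0.5112, -0.0223, 0.1554]
tcp_rot: [0.342, 0.89, 0.108, -0.281]
contact_force: [0.2, 0.2, 0.0]
opening: -0.003
finger_force: 0.0
```

Request:
jog_arm --increments '[{"dx": -0.35,"dy": -0.09,"dz": 0,"ax": 0,"ay": 0,"az": 0,"gripper": -1},{"dx": -0.68,"dy": -0.16,"dz": 0,"ax": 0,"ay": 0,"az": 0,"gripper": -1},{"dx": -0.68,"dy": -0.16,"dz": 0,"ax": 0,"ay": 0,"az": 0,"gripper": -1},{"dx": -0.68,"dy": -0.16,"dz": 0,"ax": 0,"ay": 0,"az": 0,"gripper": -1},{"dx": -0.68,"dy": -0.16,"dz": 0,"ax": 0,"ay": 0,"az": 0,"gripper": -1}]'

```text
time: 20.8
eef_pos: [0.4334, -0.0419, 0.1572]
tcp_rot: [0.341, 0.891, 0.108, -0.278]
contact_force: [0.3, -0.5, -0.5]
opening: 0.0
finger_force: 0.0
```

Run:
```python
from h import *
rep();colm();print(get_state()['qpos'])
for t,z in(((-.155,.074),.068),):
    p,R=pose(t,z,np.pi/2,np.deg2rad(35)); plan(p,R)
d=cam('side');c=d['frame'][130:280,165:335];cv2.imwrite('pics/c4.png',cv2.resize(c,None,fx=4.6,fy=4,interpolation=cv2.INTER_CUBIC))
```

```text
t 20.8 tip plate mm [-154.2   73.2] z 136.6 Fplate [-0.2 -0.5] Fz -0.5 tilt 34.7 open 0.0
collar [46.7 72.6] r 21.1 foot rect [array([0.0531, 0.0822]), array([0.0646, 0.081 ]), np.float64(54.1862)]
[-0.42354428  0.15884429  2.00298331  0.17484928  1.56299087 -1.31715899]
p [ 0.4323 -0.042   0.0885] d share [-0.009 -0.    -0.573] turn share [ 0.001  0.003 -0.001] deg 0.3
```

View pics/c4.png

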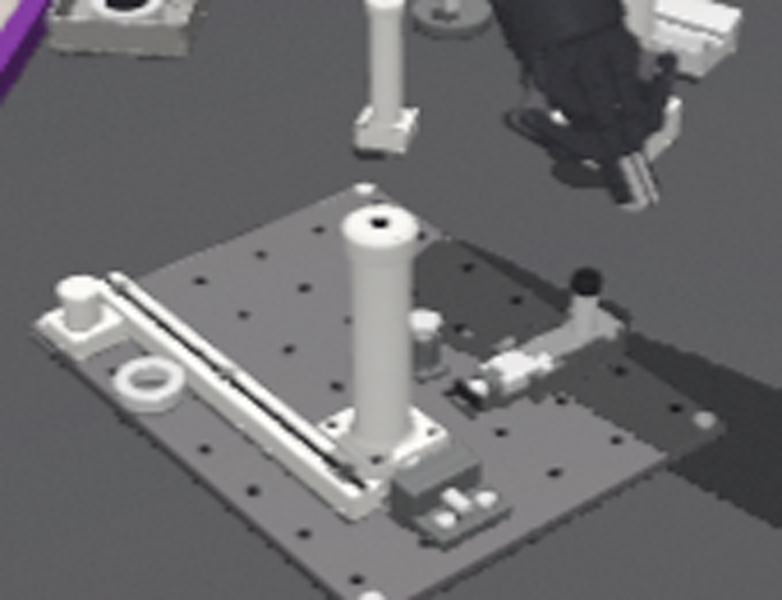

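The crop shows the column upright at (380,400) against rail and stop, the gripper at (640,190) and the knob at (587,282), with the jack unmoved. Lowering beside the knob.

Request:
jog_arm --increments '[{"dx": -0.009,"dy": 0,"dz": -0.3,"ax": 0,"ay": 0,"az": 0,"gripper": -1},{"dx": -0.009,"dy": 0,"dz": -0.55,"ax": 0,"ay": 0,"az": 0,"gripper": -1},{"dx": -0.009,"dy": 0,"dz": -0.55,"ax": 0,"ay": 0,"az": 0,"gripper": -1},{"dx": -0.009,"dy": 0,"dz": -0.55,"ax": 0,"ay": 0,"az": 0,"gripper": -1}]'

```text
time: 21.3
eef_pos: [0.4312, -0.0419, 0.0911]
tcp_rot: [0.341, 0.891, 0.107, -0.28]
contact_force: [-0.5, -1.1, -0.1]
opening: 0.003
finger_force: 0.0
```

Run:
```python
from h import *
rep()
```

```text
t 21.3 tip plate mm [-155.7   74.9] z 70.6 Fplate [-1.1 -0.3] Fz -0.1 tilt 34.9 open 0.003
```

Request:
jog_arm --increments '[{"dx": 0.0167,"dy": 0.0186,"dz": 0,"ax": 0,"ay": 0,"az": 0,"gripper": -1},{"dx": 0.0335,"dy": 0.0371,"dz": 0,"ax": 0,"ay": 0,"az": 0,"gripper": -1},{"dx": 0.05,"dy": 0.0557,"dz": 0,"ax": 0,"ay": 0,"az": 0,"gripper": -1},{"dx": 0.0586,"dy": 0.065,"dz": 0,"ax": 0,"ay": 0,"az": 0,"gripper": -1},{"dx": 0.067,"dy": 0.0743,"dz": 0,"ax": 0,"ay": 0,"az": 0,"gripper": -1},{"dx": 0.0753,"dy": 0.0836,"dz": 0,"ax": 0,"ay": 0,"az": 0,"gripper": -1},{"dx": 0.0837,"dy": 0.0929,"dz": 0,"ax": 0,"ay": 0,"az": 0,"gripper": -1}]'

```text
time: 22.0
eef_pos: [0.4395, -0.0325, 0.0912]
tcp_rot: [0.341, 0.891, 0.104, -0.281]
contact_force: [-5.8, -8.8, 4.1]
opening: -0.003
finger_force: 5.1
```

Run:
```python
from h import *
rep()
```

```text
t 22.0 tip plate mm [-143.3   75. ] z 70.7 Fplate [-10.4  -1.5] Fz 4.1 tilt 34.8 open -0.003
```

Request:
jog_arm --increments '[{"dx": 0.0195,"dy": 0.0217,"dz": 0,"ax": 0,"ay": 0,"az": 0,"gripper": -1},{"dx": 0.039,"dy": 0.0433,"dz": 0,"ax": 0,"ay": 0,"az": 0,"gripper": -1},{"dx": 0.0586,"dy": 0.065,"dz": 0,"ax": 0,"ay": 0,"az": 0,"gripper": -1},{"dx": 0.078,"dy": 0.0867,"dz": 0,"ax": 0,"ay": 0,"az": 0,"gripper": -1},{"dx": 0.0976,"dy": 0.108,"dz": 0,"ax": 0,"ay": 0,"az": 0,"gripper": -1},{"dx": 0.117,"dy": 0.13,"dz": 0,"ax": 0,"ay": 0,"az": 0,"gripper": -1},{"dx": 0.1366,"dy": 0.1517,"dz": 0,"ax": 0,"ay": 0,"az": 0,"gripper": -1},{"dx": 0.156,"dy": 0.1734,"dz": 0,"ax": 0,"ay": 0,"az": 0,"gripper": -1},{"dx": 0.1757,"dy": 0.195,"dz": 0,"ax": 0,"ay": 0,"az": 0,"gripper": -1},{"dx": 0.1868,"dy": 0.2074,"dz": 0,"ax": 0,"ay": 0,"az": 0,"gripper": -1}]'

```text
time: 23.0
eef_pos: [0.4613, -0.0079, 0.0912]
tcp_rot: [0.341, 0.891, 0.104, -0.281]
contact_force: [-6.8, -9.1, 4.3]
opening: -0.001
finger_force: 5.2
```

Run:
```python
from h import *
rep()
```

```text
t 23.0 tip plate mm [-110.5   75.3] z 70.7 Fplate [-11.4  -1. ] Fz 4.3 tilt 34.9 open -0.001
```

Request:
jog_arm --increments '[{"dx": 0.0084,"dy": 0.0093,"dz": 0,"ax": 0,"ay": 0,"az": 0,"gripper": -1},{"dx": 0.0167,"dy": 0.0186,"dz": 0,"ax": 0,"ay": 0,"az": 0,"gripper": -1},{"dx": 0.025,"dy": 0.0279,"dz": 0,"ax": 0,"ay": 0,"az": 0,"gripper": -1},{"dx": 0.0335,"dy": 0.0371,"dz": 0,"ax": 0,"ay": 0,"az": 0,"gripper": -1},{"dx": 0.0335,"dy": 0.0371,"dz": 0,"ax": 0,"ay": 0,"az": 0,"gripper": -1}]'

```text
time: 23.5
eef_pos: [0.4653, -0.0033, 0.0911]
tcp_rot: [0.341, 0.891, 0.104, -0.281]
contact_force: [-5.9, -7.3, 3.7]
opening: -0.0
finger_force: 4.8
```

Request:
jog_arm --increments '[{"dx": 0.0056,"dy": 0.0062,"dz": 0,"ax": 0,"ay": 0,"az": 0,"gripper": -1},{"dx": 0.0056,"dy": 0.0062,"dz": 0,"ax": 0,"ay": 0,"az": 0,"gripper": -1}]'

```text
time: 23.7
eef_pos: [0.4659, -0.0026, 0.0912]
tcp_rot: [0.341, 0.891, 0.104, -0.281]
contact_force: [-5.8, -7.4, 4.8]
opening: 0.001
finger_force: 4.9
```

Request:
jog_arm --increments '[{"dx": 0.0056,"dy": 0.0062,"dz": 0,"ax": 0,"ay": 0,"az": 0,"gripper": -1},{"dx": 0.0056,"dy": 0.0062,"dz": 0,"ax": 0,"ay": 0,"az": 0,"gripper": -1}]'

```text
time: 23.9
eef_pos: [0.4666, -0.0019, 0.0912]
tcp_rot: [0.341, 0.891, 0.104, -0.281]
contact_force: [-5.8, -7.7, 4.7]
opening: -0.003
finger_force: 4.9
```

Request:
jog_arm --increments '[{"dx": 0.0056,"dy": 0.0062,"dz": 0,"ax": 0,"ay": 0,"az": 0,"gripper": -1},{"dx": 0.0056,"dy": 0.0062,"dz": 0,"ax": 0,"ay": 0,"az": 0,"gripper": -1}]'

```text
time: 24.1
eef_pos: [0.467, -0.0014, 0.0912]
tcp_rot: [0.34, 0.891, 0.104, -0.282]
contact_force: [-6.7, -8.4, 4.6]
opening: 0.002
finger_force: 5.6
```

Run:
```python
from h import *
rep();colm()
```

```text
t 24.1 tip plate mm [-101.9   75.4] z 70.7 Fplate [-10.7  -0.6] Fz 4.6 tilt 34.9 open 0.002
collar [-79.3   4.4] r 20.4 foot rect [array([-0.0585,  0.0331]), array([0.0025, 0.0524]), np.float64(56.3296)]
```

The nose touched at tip x ≈ -102 mm, as predicted; the force has started to rise. About 4.5 mm more to go.

Request:
jog_arm --increments '[{"dx": 0.0056,"dy": 0.0062,"dz": 0,"ax": 0,"ay": 0,"az": 0,"gripper": -1},{"dx": 0.0112,"dy": 0.0124,"dz": 0,"ax": 0,"ay": 0,"az": 0,"gripper": -1},{"dx": 0.0112,"dy": 0.0124,"dz": 0,"ax": 0,"ay": 0,"az": 0,"gripper": -1}]'

```text
time: 24.45
eef_pos: [0.4681, -0.0002, 0.0912]
tcp_rot: [0.34, 0.891, 0.103, -0.282]
contact_force: [-8.6, -10.4, 5.2]
opening: 0.0
finger_force: 6.3
```

Request:
jog_arm --increments '[{"dx": 0.0056,"dy": 0.0062,"dz": 0,"ax": 0,"ay": 0,"az": 0,"gripper": -1},{"dx": 0.0112,"dy": 0.0124,"dz": 0,"ax": 0,"ay": 0,"az": 0,"gripper": -1},{"dx": 0.0112,"dy": 0.0124,"dz": 0,"ax": 0,"ay": 0,"az": 0,"gripper": -1}]'

```text
time: 24.75
eef_pos: [0.4692, 0.001, 0.0912]
tcp_rot: [0.34, 0.891, 0.103, -0.282]
contact_force: [-8.2, -10.3, 5.5]
opening: -0.002
finger_force: 7.0
```

Run:
```python
from h import *
rep()
```

```text
t 24.75 tip plate mm [-98.7  75.4] z 70.7 Fplate [-13.2  -0.8] Fz 5.5 tilt 35.0 open -0.002
```

Request:
jog_arm --increments '[{"dx": 0.006,"dy": 0.0067,"dz": 0,"ax": 0,"ay": 0,"az": 0,"gripper": -1},{"dx": 0.006,"dy": 0.0067,"dz": 0,"ax": 0,"ay": 0,"az": 0,"gripper": -1},{"dx": 0.006,"dy": 0.0067,"dz": 0,"ax": 0,"ay": 0,"az": 0,"gripper": -1}]'

```text
time: 25.05
eef_pos: [0.4697, 0.0016, 0.0912]
tcp_rot: [0.34, 0.891, 0.103, -0.282]
contact_force: [-9.3, -11.1, 6.0]
opening: 0.002
finger_force: 7.3
```

Run:
```python
from h import *
rep()
```

```text
t 25.05 tip plate mm [-97.9  75.4] z 70.7 Fplate [-14.5  -0.5] Fz 6.0 tilt 35.0 open 0.002
```

Nose is about 4 mm in. Backing off in -x, then up and clear.

Request:
jog_arm --increments '[{"dx": -0.0335,"dy": -0.0371,"dz": 0,"ax": 0,"ay": 0,"az": 0,"gripper": -1},{"dx": -0.14,"dy": -0.155,"dz": 0,"ax": 0,"ay": 0,"az": 0,"gripper": -1},{"dx": -0.22,"dy": -0.245,"dz": 0.1,"ax": 0,"ay": 0,"az": 0,"gripper": -1},{"dx": -0.22,"dy": -0.245,"dz": 0.5,"ax": 0,"ay": 0,"az": 0,"gripper": -1},{"dx": -0.22,"dy": -0.245,"dz": 0.9,"ax": 0,"ay": 0,"az": 0,"gripper": -1},{"dx": -0.22,"dy": -0.245,"dz": 0.9,"ax": 0,"ay": 0,"az": 0,"gripper": -1}]'

```text
time: 25.65
eef_pos: [0.4497, -0.026, 0.2052]
tcp_rot: [0.342, 0.893, 0.108, -0.273]
contact_force: [-0.1, -1.1, 0.5]
opening: 0.0
finger_force: 0.0
```

Run:
```python
from h import *
rep();colm()
P=cloud(cam('side'));P[...,2]-=.0013;q=toP(P).reshape(-1,3)
k=q[(q[:,2]>.072)&(q[:,2]<.1)&(q[:,0]>-.16)&(q[:,0]<-.03)&(q[:,1]>.05)&(q[:,1]<.09)]
print('knob',cv2.minEnclosingCircle(k[:,:2].astype(np.float32)),len(k))
d=cam('side');c=d['frame'][130:280,165:335];cv2.imwrite('pics/c5.png',cv2.resize(c,None,fx=4.6,fy=4,interpolation=cv2.INTER_CUBIC))
```

```text
t 25.65 tip plate mm [-131.4   71.5] z 184.5 Fplate [-0.8 -0.7] Fz 0.5 tilt 34.1 open 0.0
collar [47.1 73.9] r 20.6 foot rect [array([0.0537, 0.0812]), array([0.0701, 0.0804]), np.float64(63.6819)]
knob ((-0.07231991738080978, 0.06758211553096771), 0.010682951658964157) 46
```

View pics/c5.png

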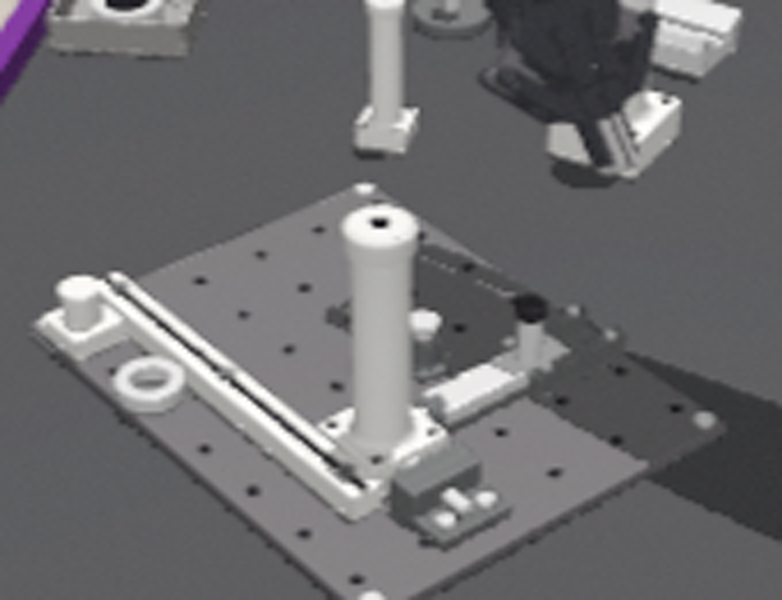

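The crop shows the column upright at (380,400), with the clamp nose on its foot at (430,405), foot on rail and stop, and the robot clear. The knob reads about 52.7 mm of travel, so the nose is about 4 mm in. Handing in.

```bash
python3 -c "
from plant import job
print(job.sign_off())"
```

```text
the job is handed in; nothing more can be done
None
```

The job is handed in, but the sign-off returned no verdict: by my readings the column stands upright against rail and stop, and the clamp's spring nose is about 4 mm in on its foot.

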